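Reload the kitchen paper holder

ROBOT

A 7-joint arm with a two-finger parallel gripper is mounted at the origin on the work surface. World frame = base frame: x ahead of the robot, y to its left, z up, the work surface at z = 0. Lengths are in m, angles in rad, forces in N, time in s.
With the tool pointing down it reaches from about 0.425 to 0.875 m from the base axis. Payload 8.4 kg.
Tool frame: the origin (TCP) lies at the very end of the fingers, on their centre line; the grasp point (between the pads) lies 19 mm behind it; z points along the fingers, y is the line along which they close (so a half turn about z gives the same grasp; the last joint's range is limited). The gripper opens to 87 mm and grips with 3 to 60 N. Pads are 19 mm wide; open, the fingers measure 117 mm over their backs; the gripper's body (75 mm by 190 mm) begins 51 mm behind the grasp point.
Start: joints at [1.044, 0.333, 0.04, 1.465, -0.013, 1.343, -0.059], TCP at [0.27, -0.591, 0.223] pointing down, gripper open.
Joint ranges: [-2.58, 2.58], [-0.38, 2.09], [-1.3, 1.39], [0.25, 2.4], [-1.5, 4.64], [0.08, 2.09], [-2.65, 2.65]. Speed limits (rad/s): [2.22, 2.22, 2.79, 2.79, 3.14, 3.14, 3.14].

INTERFACE

Orientations are given as a unit quaternion [x, y, z, w].
In Python, from plant import env gives the robot as it stands.
- The arm moves only by the tool send_rows, never from a script. Its argument "moves" is one flat list of numbers, 4 for each row, row after row: the shift along the tool's x, y, z in mm, then the turn about the tool's z in rad. A call has 1 to 5 rows; each row is the pose to reach, as a shift and turn from the pose commanded when the call began, along the tool's axes at that moment; what a row does not reach only later rows make up. A row lasts 1/10 s, in which the tool goes at most 50 mm and 8.59 degrees, less where a joint would pass 70% of its speed; a pose out of reach is approached as far as the arm can. A call with a gripper value outside its range is refused whole. "fingers" is the gripper's target within -1 to 1 (fully open at 1, half-way at 0, shut at -1), set as the call begins (left out, the last holds). The fingers move at their own pace and stop on an object; "squeeze" is the grip in N (left out, the last holds). Time passes only in rows, so rows that repeat a pose let the fingers close. It gives the time, the measured TCP pose, the force, the opening and the grip force at its end, in the units of the state.
- env.get_obs(): the state, without advancing time (a new reading comes with each control period).
- env.snapshot(name): name is "scene" or "top"; returns the picture (480x640x3 uint8, red, green, blue); there is no depth.
- env.get_calibration(name): a dict with "vertical_fov" (degrees; the focal length in pixels is half the picture's height over the tangent of half this angle, whatever the lens; pixels are square), "cx", "cy" (the principal point, pixels), "rvec" (rotation vector, rad) and "tvec" (3), from world to camera coordinates, as OpenCV has them. Camera axes: x right, y down, z forward; pixel columns grow to the right and rows downward; lengths in m; the calibration is good to about 2 mm. A picture is of the moment at which its call begins. get_calibration takes no time and is no camera call.
- env.sign_off(): hands the job in; it is judged then, once.
The state is a dict: "time_s": time; "qpos": joint angles; "dq": joint speeds; "joint_torque": joint torques, N m; "position": TCP position; "tcp_rot": TCP orientation; "contact_force": force on the tool from outside, world axes, zero at the start; "wrist_torque": the same for the moment, N m; "gripper_width": finger opening in m; "grip_force": force on a finger pad.
Only numpy, scipy, OpenCV 4.12 (cv2) and the standard library are available. Lean on these libraries where they do the work, as an engineer would, in place of code of your own. Each camera call takes 0.05 s, during which the arm holds its last target. There are 200 camera calls.

TASK

Reload the paper holder: swing its hinged brass gate out of the way, take the empty cardboard core off the spindle and drop it in the wooden crate, then take the new paper roll out of the sloping rack and lower it onto the spindle until it sits on the foot. Let go of it, then swing the gate back against the roll, and leave the pepper mill, jar and rabbit where they are.

Things in the scene. Friction and masses are not known exactly. Their poses are not given: they have to be found in the camera images.
- holder: paper holder, fixed: round wooden foot 150 mm across and 15 mm thick with an upright brass spindle 26 mm thick at its centre, domed tip at 145 mm height. Origin on the worktop under the spindle's axis, z up. The gate's hinge post (16 mm thick, top at 130 mm) stands 85 mm from the spindle on the holder's +x axis.
- gate (a joint): gate angle, rad. Upright brass frame (8 mm bars at 60 and 105 mm height, 120 mm long from hinge post to free end). At 0 it points 0.32 rad to the +y side of the line hinge post to spindle and clears only the core; growing values swing it out towards holder +y (clockwise from above) to 1.7; touching a mounted full roll it reads about 0.10. Stays where left (0.5 N at the knob).
- knob (a point): middle of the gate's upright wooden knob, 26 mm thick, from 139 to 175 mm height, on the gate's free end 120 mm from the hinge axis; this point is at 157 mm height.
- core: empty cardboard core, a tube 42 mm outside, 36 mm inside, 120 mm long, standing on the foot around the spindle at the start. Origin at its middle, z along its axis.
- roll: new roll of white paper, 62 mm outside, 36 mm hole right through, 120 mm long, about 0.16 kg. Origin at its middle, z along its axis, towards its upper end at the start: then it stands in the rack, its axis leaning 35 degrees from vertical, upper end towards the rack's -x. The rack's cheeks hold its lower 55 mm; the upper half is free.
- rack: fixed light-wood sloping rack for one roll, 160 x 100 mm base, origin under the middle of the base, x and y along its sides, about 105 mm high. The middle of its roll is at (-0.014, 0, 0.094) in this frame and the roll comes out along its own axis.
- crate: fixed open slatted wooden crate, 170 x 170 mm, 90 mm high, walls and floor 6 mm. Origin under the middle of its floor.
- mill: dark wooden pepper mill, 54 mm thick, 150 mm tall, loose; origin under its middle. Leave alone.
- jar: white jar with wooden lid, 90 mm thick, 106 mm tall, loose; origin under its middle. Leave alone.
- rabbit: white ceramic rabbit, 84 mm thick, 172 mm tall, loose; origin under its middle. Leave alone.

How it is judged:
On the way, in this order (a step that is already met when the one before it is completed fails the run):
1. the gate is swung out by at least 1.0 rad (value of joint gate above 1 rad), for 0.1 s.
2. the empty core lies or stands inside the crate, let go (x of core in the frame of crate between -0.08 and 0.08 m and y of core in the frame of crate between -0.08 and 0.08 m and z of core in the frame of crate below 0.09 m and contact force between the fingers and core below 0.1 N), for 0.2 s.
3. the roll sits upright on the foot around the spindle, fully home within 3 mm, let go, the gate still out (horizontal distance between roll and holder below 0.01 m and z of roll in the frame of holder below 0.078 m and angle between the z axis of roll and the z axis of holder, either way round below 0.06 rad and contact force between the fingers and roll below 0.1 N and value of joint gate above 0.4 rad), for 0.2 s.
At the end, for the whole second after the job is handed in: The roll stands around the spindle on the foot (within 3 mm of fully down, within 3 degrees of upright), the gate is back against the roll or within about 8 mm of it (joint below 0.22 rad), the empty core is inside the crate below its rim, and all is released and at rest (all of step 2 and horizontal distance between roll and holder below 0.01 m and z of roll in the frame of holder below 0.078 m and angle between the z axis of roll and the z axis of holder, either way round below 0.06 rad and contact force between the fingers and roll below 0.1 N and value of joint gate below 0.22 rad and velocity of joint gate between -0.05 and 0.05 rad/s and linear speed of each of roll, core below 0.02 m/s); the robot touches nothing.
It fails at once if the pepper mill, jar or rabbit is shifted by more than 30 mm or tipped by more than 20 degrees (distance of any of mill, jar, rabbit from where it was at the start of the episode above 0.03 m or angle between any of mill, jar, rabbit's own z axis and vertical above 0.35 rad).
It fails at once if the roll is dropped: it falls faster than 0.65 m/s untouched by the fingers, as after a fall of more than 20 mm (linear speed of roll above 0.65 m/s and contact force between the fingers and roll below 0.05 N).
It also fails if it takes over 72 s, if anything falls off the work surface, if the arm or the gripper's body presses on something with over 40 N, if the wrist force passes 120 N, or if a joint passes its speed limit or range.

## Working session

There is one attempt and no reset: what is moved stays moved. The work goes in short steps, Python scripts to look and compute and a tool call to move; the robot and the scene stay as the last step left them, time stands still between calls to the robot, and variables do not carry over. Pictures are saved under pics/ and viewed, at most 10 in all, crops included, and the job is handed in when it is done.

Besides the shell and the picture viewer there is one more tool, called after ">>>" in YAML: its name, and indented under it one key for each argument. send_rows: Moves the arm, as the interface text tells. Its arguments: {"type":"object","properties":{"moves":{"type":"array","items":{"type":"number"}},"fingers":{"type":"number"},"squeeze":{"type":"number"}},"required":["moves"]}

```bash
mkdir -p pics
cat > h.py <<'E'
import numpy as np, cv2
from plant import env
def cal(n):
    c=env.get_calibration(n); f=240/np.tan(np.radians(c["vertical_fov"])/2)
    R=cv2.Rodrigues(np.array(c["rvec"],float))[0]; t=np.array(c["tvec"],float).ravel()
    return f,c["cx"],c["cy"],R,t,c
def ray(n,u,v):
    f,cx,cy,R,t,c=cal(n); d=R.T@np.array([(u-cx)/f,(v-cy)/f,1]); return -R.T@t,d
def onz(n,u,v,z):
    o,d=ray(n,u,v); return o+d*(z-o[2])/d[2]
def proj(n,p):
    f,cx,cy,R,t,c=cal(n); q=R@np.array(p)+t; return np.array([f*q[0]/q[2]+cx,f*q[1]/q[2]+cy])
def tri(pa,pb):
    o1,d1=ray("scene",*pa);o2,d2=ray("top",*pb)
    s=np.linalg.lstsq(np.c_[d1,-d2],o2-o1,rcond=None)[0]
    a=o1+d1*s[0];b=o2+d2*s[1]; return (a+b)/2,np.linalg.norm(a-b)
def snap(n,name,crop=None,s=1):
    im=env.snapshot(n)[:,:,::-1].copy()
    cv2.imwrite(f"pics/{name}_full.png",im)
    if crop: u0,v0,u1,v1=crop; im=im[v0:v1,u0:u1]
    if s!=1: im=cv2.resize(im,None,fx=s,fy=s,interpolation=cv2.INTER_CUBIC)
    cv2.imwrite(f"pics/{name}.png",im); return im
E
python3 - <<'E'
from h import *
snap("scene","s0",s=1.25);snap("top","t0",s=1.25)
for n in("scene","top"):
    c=cal(n); print(n,c[5], -c[3].T@c[4])
print(env.get_obs())
E
```

```text
scene {'vertical_fov': 44.73236245827526, 'cx': 319.05292630987293, 'cy': 241.16093058537479, 'rvec': array([ 1.14861441,  2.3712583 , -0.98783883]), 'tvec': array([ 0.40263632, -0.2522269 ,  1.69465289])} [1.32342048 0.54811749 1.02259879]
top {'vertical_fov': 42.830007050238784, 'cx': 309.513430491678, 'cy': 240.39050232789572, 'rvec': array([ 2.13774389, -2.11310619,  0.19568463]), 'tvec': array([-0.01021821,  0.64075852,  1.27631373])} [ 0.39738524 -0.00385202  1.371759  ]
{'time_s': 0.1, 'qpos': array([ 1.04379626,  0.33384729,  0.03980857,  1.46618955, -0.01340971,
        1.34328267, -0.05848707]), 'dq': array([ 3.95961399e-05, -6.74566926e-05,  1.10339299e-03, -2.97789261e-03,
        8.08506625e-04, -1.90655162e-03,  1.29198589e-03]), 'joint_torque': array([ 4.72926709e-03, -6.57807827e+01,  1.34045307e+00, -4.04715514e+01,
       -5.95110445e-02,  4.08265810e-02,  1.22364791e-04]), 'position': array([ 0.26950573, -0.59102885,  0.22173946]), 'tcp_rot': array([ 9.77204249e-01,  2.12300073e-01, -1.87842760e-04, -7.06377586e-04]), 'contact_force': array([ 0.13816562,  0.17318809, -0.45033156]), 'wrist_torque': array([-0.02512012,  0.03715666,  0.04049501]), 'grip_force': 0.0, 'gripper_width': 0.08704170274806725}
```

View pics/s0.png

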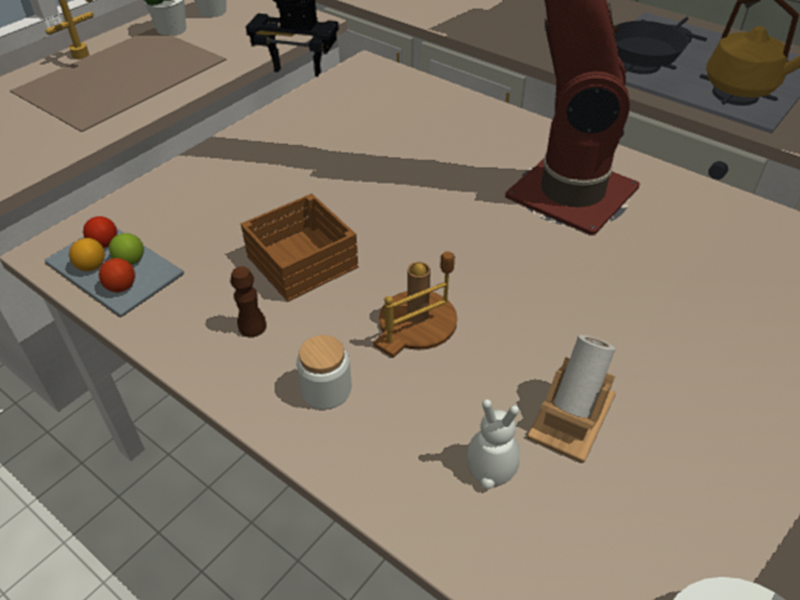

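View pics/t0.png

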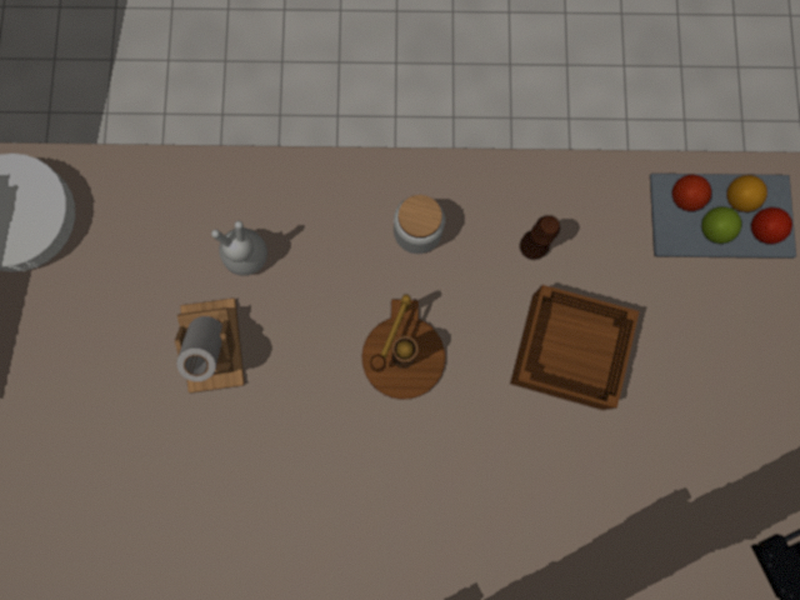

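The scene view (1.25×) shows the spindle tip at (419,268), hinge post at (389,300), knob at (447,262), roll top at (597,343) and crate around (300,245). In the top view, the spindle is at (404,349), post at (407,299), knob at (378,362), roll top at (198,362) and crate centre at (577,347).

Run:
```python
from h import *
s=cv2.imread("pics/s0_full.png");t=cv2.imread("pics/t0_full.png")
a=cv2.resize(s[190:300,290:500],None,fx=3.8,fy=3.8,interpolation=cv2.INTER_CUBIC)  # crop 210x110
b=cv2.resize(t[220:340,130:370],None,fx=3.3,fy=3.3,interpolation=cv2.INTER_CUBIC)
cv2.imwrite("pics/a.png",a[:, :800]);cv2.imwrite("pics/b.png",b)
c=cv2.resize(s[255:375,410:510],None,fx=5,fy=5,interpolation=cv2.INTER_CUBIC);cv2.imwrite("pics/c.png",c)
# foot ellipse & crate in top by colour
hsv=cv2.cvtColor(t,cv2.COLOR_BGR2HSV)
m=((hsv[...,0]<22)&(hsv[...,1]>115)&(hsv[...,2]>40)).astype(np.uint8)*255
n,l,st,ce=cv2.connectedComponentsWithStats(m)
for i in range(1,n):
    if st[i,4]>150: print(st[i],ce[i])
i=[k for k in range(1,n) if st[k,4]>2500 and 380<ce[k][0]<540 and ce[k][1]>200]
for k in i:
    cs=cv2.findContours((l==k).astype(np.uint8),0,1)[0]; r=cv2.minAreaRect(max(cs,key=len)); print("crate",r); 
    for p in cv2.boxPoints(r): print(p,onz("top",*p,0.09),onz("top",*p,0))
f=[k for k in range(1,n) if 270<ce[k][0]<370 and 240<ce[k][1]<320 and st[k,4]>800]
for k in f:
    cs=max(cv2.findContours((l==k).astype(np.uint8),0,1)[0],key=len)[:,0]
    cs=cs[cs[:,1]>285]; e=cv2.minEnclosingCircle(cs); 
    P=np.array([onz("top",*p,0.015)[:2] for p in cs])
    A=np.c_[2*P,np.ones(len(P))];x=np.linalg.lstsq(A,(P**2).sum(1),rcond=None)[0];print("foot",x[:2],np.sqrt(x[2]+x[:2]@x[:2]))
```

```text
[538 140  31  29 703] [553.08534851 153.86770982]
[582 140  32  30 739] [597.19215156 154.32070365]
[320 157  33  32 847] [335.63282172 172.50649351]
[601 166  33  29 738] [617.01355014 180.03252033]
[425 173  23  23 251] [437.17131474 182.80079681]
[ 409  228  102   99 7095] [460.16448203 277.79097956]
[ 290  236   66   83 3736] [322.65926124 282.16595289]
[ 141  239   54   75 1713] [173.82661996 274.14535902]
crate ((460.40936279296875, 277.92095947265625), (87.0838623046875, 84.32328033447266), 14.534454345703125)
[407.67993 307.80594] [ 0.49431033 -0.20942486  0.09      ] [ 0.50111602 -0.22385937  0.        ]
[428.84186 226.18124] [ 0.66898629 -0.25781562  0.09      ] [ 0.68805703 -0.27564793  0.        ]
[513.1388  248.03598] [ 0.62360871 -0.43594992  0.09      ] [ 0.63949322 -0.46629011  0.        ]
[491.97687 329.66068] [ 0.4511234  -0.38356289  0.09      ] [ 0.45489668 -0.41022468  0.        ]
foot [ 0.54766533 -0.03283512] 0.07260989763758903
```

View pics/a.png

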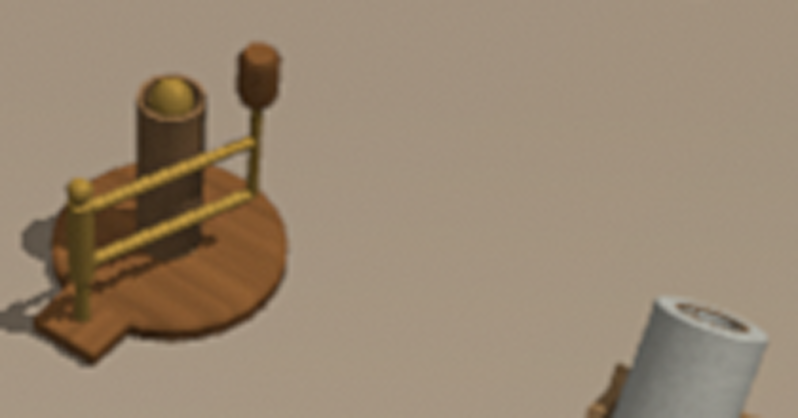

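View pics/b.png

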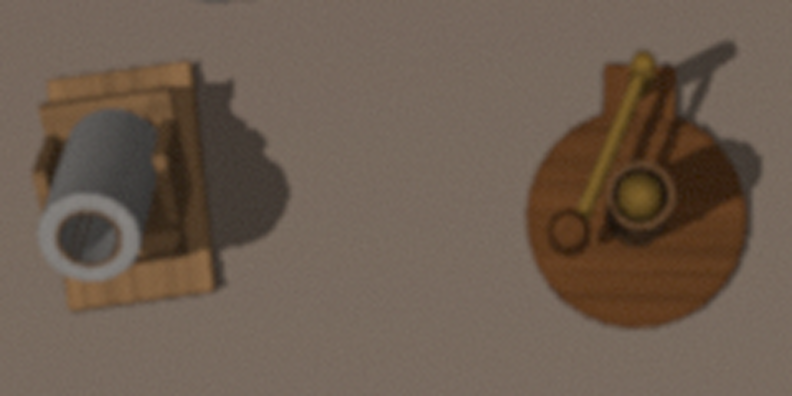

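View pics/c.png

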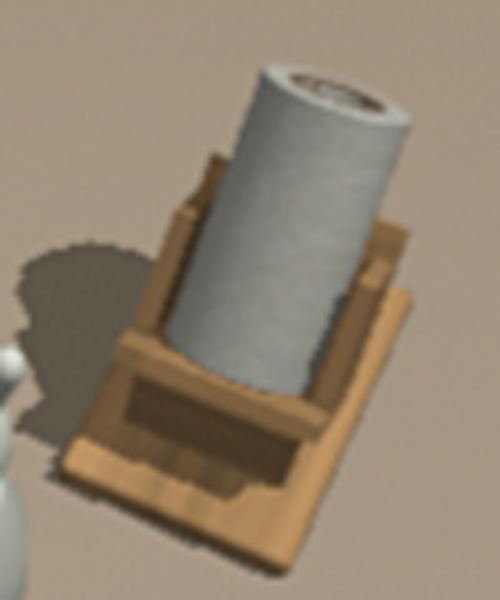

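Crops show, in crop pixels: core rim at scene (172,98) / top (640,196), knob top at (259,52) / (569,230), post ball at (80,188) / (643,63), and roll top ring at (338,97) / (90,238). The rack base corners in the top crop are (47,80), (195,62), (215,290) and (72,311).

Run:
```python
from h import *
A=lambda u,v:((u+.5)/3.8-.5+290,(v+.5)/3.8-.5+190)
B=lambda u,v:((u+.5)/3.3-.5+130,(v+.5)/3.3-.5+220)
C=lambda u,v:((u+.5)/5-.5+410,(v+.5)/5-.5+255)
for n,a,b,z in(("core top",A(172,98),B(640,196),.135),("post",A(80,188),B(643,63),.126),("knob",A(259,52),B(569,230),.175),("roll top",C(338,97),B(90,238),.143)):
    print(n,tri(a,b),onz("scene",*a,z),onz("top",*b,z))
print("foot",onz("top",*B(638,216),.015))
q=[onz("top",*B(*p),.01) for p in((47,80),(195,62),(215,290),(72,311))]
print(np.round(q,4)); q=np.array(q); print("c",q.mean(0),[np.linalg.norm(q[i]-q[i-1]) for i in range(4)])
x=(q[0]+q[1]-q[2]-q[3])[:2];print("rack x yaw",np.arctan2(x[1],x[0]));y=(q[0]+q[3]-q[1]-q[2])[:2];print("y dir",np.arctan2(y[1],y[0]))
q=[onz("scene",*C(*p),.01) for p in((65,465),(283,570),(408,293))];print(np.round(q,4))
from scipy.spatial.transform import Rotation as R
print(R.from_quat(env.get_obs()["tcp_rot"]).as_matrix().round(3))
```

```text
core top (array([ 0.54711541, -0.03240093,  0.13588013]), np.float64(0.00012546576423273935)) [ 0.54637376 -0.03303344  0.135     ] [ 0.54718791 -0.0323683   0.135     ]
post (array([ 0.63214422, -0.03382845,  0.1264169 ]), np.float64(2.35260400587941e-05)) [ 0.63181737 -0.03408845  0.126     ] [ 0.63222946 -0.03384831  0.126     ]
knob (array([0.52135743, 0.0104639 , 0.1773686 ]), np.float64(0.00018914565646499645)) [0.51915551 0.00887389 0.175     ] [0.52155321 0.01057285 0.175     ]
roll top (array([0.5162424 , 0.30337316, 0.14309323]), np.float64(0.0016098286668354202)) [0.51566303 0.30401195 0.143     ] [0.51660298 0.30265795 0.143     ]
foot [ 0.5481523  -0.03388545  0.015     ]
[[0.6375 0.3714 0.01  ]
 [0.6512 0.2707 0.01  ]
 [0.4955 0.2499 0.01  ]
 [0.4804 0.3451 0.01  ]]
c [0.56613345 0.30928386 0.01      ] [np.float64(0.15929172941140887), np.float64(0.10166178972597519), np.float64(0.1570737479413197), np.float64(0.09643102961909089)]
rack x yaw 0.14964983799182704
y dir 1.7170545165749647
[[0.6473 0.2747 0.01  ]
 [0.6366 0.37   0.01  ]
 [0.4778 0.345  0.01  ]]
[[ 0.91   0.415 -0.001]
 [ 0.415 -0.91   0.001]
 [-0.    -0.001 -1.   ]]
```

```bash
cat >> h.py <<'E'
from scipy.spatial.transform import Rotation as Ro
def pose():
    o=env.get_obs(); M=Ro.from_quat(o["tcp_rot"]).as_matrix()
    return np.array(o["position"]),np.arctan2(M[1,0],M[0,0]),o
def plan(*wps,step=40,rot=0.13):
    """each wp (x,y,z,theta): tool moves, split in calls, in the tool axes at each call's start"""
    p,th,o=pose(); print("t",round(o["time_s"],2),"at",p.round(4),round(th,3),"w",round(o["gripper_width"],4),"F",np.round(o["contact_force"],1))
    for w in wps:
        q=np.array(w[:3],float); d=q-p; a=(w[3]-th+np.pi)%(2*np.pi)-np.pi
        n=max(1,int(np.ceil(max(np.linalg.norm(d)*1000/step,abs(a)/rot))))
        print("wp",w,"rows",n); k=0
        while k<n:
            m=min(5,n-k); c,s=np.cos(th),np.sin(th); T=np.array([[c,s,0],[s,-c,0],[0,0,-1]])
            per=T@(d/n)*1000; out=[]
            for i in range(1,m+1): out.append([*np.round(per*i,0).astype(int).tolist(),round(float(-a/n*i),2)])
            print("  ",out); th+=a/n*m; p=p+d/n*m; k+=m
E
python3 - <<'E'
from h import *
plan((.5205,.0098,.222,-1.05),(.5205,.0098,.150,-1.05),step=44)
E
```

```text
t 0.1 at [ 0.2695 -0.591   0.2217] 0.428 w 0.087 F [ 0.1  0.2 -0.5]
wp (0.5205, 0.0098, 0.222, -1.05) rows 15
   [[32, -30, 0, 0.1], [64, -59, 0, 0.2], [96, -89, 0, 0.3], [127, -118, 0, 0.39], [159, -148, 0, 0.49]]
   [[14, -41, 0, 0.1], [28, -82, 0, 0.2], [42, -123, 0, 0.3], [56, -164, 0, 0.39], [71, -205, 0, 0.49]]
   [[-7, -43, 0, 0.1], [-14, -86, 0, 0.2], [-21, -129, 0, 0.3], [-28, -171, 0, 0.39], [-35, -214, 0, 0.49]]
wp (0.5205, 0.0098, 0.15, -1.05) rows 2
   [[0, 0, 36, -0.0], [0, 0, 72, -0.0]]
```

>>> send_rows:
  moves: [32, -30, 0, 0.1, 64, -59, 0, 0.2, 96, -89, 0, 0.3, 127, -118, 0, 0.39, 159, -148, 0, 0.49]
  fingers: 1
  squeeze: 5

```text
time_s: 0.6
position: [0.3531, -0.3891, 0.2223]
tcp_rot: [0.999, -0.033, -0.0, -0.0]
contact_force: [0.9, -0.3, 0.2]
gripper_width: 0.0873
grip_force: 0.0
```

>>> send_rows:
  moves: [14, -41, 0, 0.1, 28, -82, 0, 0.2, 42, -123, 0, 0.3, 56, -164, 0, 0.39, 71, -205, 0, 0.49]

```text
time_s: 1.1
position: [0.4366, -0.1889, 0.2224]
tcp_rot: [0.962, -0.275, -0.0, 0.0]
contact_force: [0.2, -1.1, 0.1]
gripper_width: 0.087
grip_force: 0.0
```

>>> send_rows:
  moves: [-7, -43, 0, 0.1, -14, -86, 0, 0.2, -21, -129, 0, 0.3, -28, -171, 0, 0.39, -35, -214, 0, 0.49]

```text
time_s: 1.6
position: [0.5055, -0.0186, 0.2201]
tcp_rot: [0.89, -0.455, -0.003, -0.0]
contact_force: [0.4, -0.8, 0.2]
gripper_width: 0.0872
grip_force: 0.0
```

Run:
```python
from h import *
plan((.5205,.0098,.222,-1.05),(.5205,.0098,.150,-1.05),step=44)
```

```text
t 1.6 at [ 0.5055 -0.0186  0.2201] -0.945 w 0.0872 F [ 0.4 -0.8  0.2]
wp (0.5205, 0.0098, 0.222, -1.05) rows 1
   [[-14, -29, -2, 0.1]]
wp (0.5205, 0.0098, 0.15, -1.05) rows 2
   [[0, 0, 36, -0.0], [0, 0, 72, -0.0]]
```

>>> send_rows:
  moves: [0, 0, 0, 0]

```text
time_s: 1.7
position: [0.5045, -0.0248, 0.2193]
tcp_rot: [0.89, -0.457, -0.003, 0.002]
contact_force: [-0.3, -0.2, 0.2]
gripper_width: 0.087
grip_force: 0.0
```

Run:
```python
from h import *
plan((.5205,.0098,.222,-1.05),(.5205,.0098,.150,-1.05),step=44)
```

```text
t 1.7 at [ 0.5045 -0.0248  0.2193] -0.948 w 0.087 F [-0.3 -0.2  0.2]
wp (0.5205, 0.0098, 0.222, -1.05) rows 1
   [[-19, -33, -3, 0.1]]
wp (0.5205, 0.0098, 0.15, -1.05) rows 2
   [[0, 0, 36, -0.0], [0, 0, 72, -0.0]]
```

>>> send_rows:
  moves: [-10, -17, -2, 0.05, -19, -33, -3, 0.1, -19, -33, -3, 0.1]

```text
time_s: 2.0
position: [0.515, -0.0092, 0.218]
tcp_rot: [0.873, -0.489, -0.006, 0.005]
contact_force: [0.8, 0.5, -1.0]
gripper_width: 0.0868
grip_force: 0.0
```

Run:
```python
from h import *
plan((.5205,.0098,.222,-1.05),(.5205,.0098,.150,-1.05),step=44)
print(env.get_obs()["qpos"].round(2))
```

```text
t 2.0 at [ 0.515  -0.0092  0.218 ] -1.021 w 0.0868 F [ 0.8  0.5 -1. ]
wp (0.5205, 0.0098, 0.222, -1.05) rows 1
   [[-13, -15, -4, 0.03]]
wp (0.5205, 0.0098, 0.15, -1.05) rows 2
   [[0, 0, 36, -0.0], [0, 0, 72, -0.0]]
[-0.2   0.07  0.14  1.79 -0.01  1.3  -2.65]
```

Run:
```python
from h import *
plan((.5205,.0098,.222,-.7),(.5205,.0098,.150,-.7),step=30)
```

```text
t 2.0 at [ 0.515  -0.0092  0.218 ] -1.021 w 0.0868 F [ 0.8  0.5 -1. ]
wp (0.5205, 0.0098, 0.222, -0.7) rows 3
   [[-4, -5, -1, -0.11], [-9, -10, -3, -0.21], [-13, -15, -4, -0.32]]
wp (0.5205, 0.0098, 0.15, -0.7) rows 3
   [[0, 0, 24, -0.0], [0, 0, 48, -0.0], [0, 0, 72, -0.0]]
```

>>> send_rows:
  moves: [-4, -5, -1, -0.11, -9, -10, -3, -0.21, -13, -15, -4, -0.32, -13, -15, -4, -0.32]

```text
time_s: 2.4
position: [0.5212, 0.0108, 0.2221]
tcp_rot: [0.94, -0.342, -0.006, 0.003]
contact_force: [0.5, -1.1, 0.1]
gripper_width: 0.0872
grip_force: 0.0
```

Run:
```python
from h import *
plan((.5205,.0098,.222,-.7),(.5205,.0098,.150,-.7),step=30)
```

```text
t 2.4 at [0.5212 0.0108 0.2221] -0.697 w 0.0872 F [ 0.5 -1.1  0.1]
wp (0.5205, 0.0098, 0.222, -0.7) rows 1
   [[0, 1, 0, 0.0]]
wp (0.5205, 0.0098, 0.15, -0.7) rows 3
   [[0, 0, 24, -0.0], [0, 0, 48, -0.0], [0, 0, 72, -0.0]]
```

>>> send_rows:
  moves: [0, 0, 24, 0, 0, 0, 48, 0, 0, 0, 71, 0, 0, 0, 71, 0]

```text
time_s: 2.8
position: [0.518, 0.0096, 0.1482]
tcp_rot: [0.939, -0.344, -0.008, 0.005]
contact_force: [-0.3, -0.0, -1.0]
gripper_width: 0.0869
grip_force: 0.0
```

>>> send_rows:
  moves: [0, 0, 0, 0, 0, 0, 0, 0, 0, 0, 0, 0, 0, 0, 0, 0, 0, 0, 0, 0]
  fingers: -1
  squeeze: 6

```text
time_s: 3.3
position: [0.5206, 0.0118, 0.1517]
tcp_rot: [0.94, -0.342, -0.006, 0.003]
contact_force: [0.0, 0.3, -0.0]
gripper_width: 0.0548
grip_force: 0.0
```

Run:
```python
from h import *
p,th,o=pose(); print(p,th,o["gripper_width"],o["grip_force"])
H=np.array([.632,-.0338]); v=p[:2]-H; print(np.linalg.norm(v)); f0=np.arctan2(v[1],-v[0]); print(f0)
out=[]
for i in range(1,16):
    f=f0+1.4*i/15; d=H+.12*np.array([-np.cos(f),np.sin(f)])-p[:2]
    c,s=np.cos(th),np.sin(th); out.append((1000*np.array([c*d[0]+s*d[1],s*d[0]-c*d[1]])))
out=np.array(out)
for k in (0,5,10): print((out[k:k+5]-(out[k-1] if k else 0)).round(0).astype(int).tolist())
```

```text
[0.52058373 0.01181876 0.15168537] -0.6982749046089278 0.05475688417428307 0.0
0.12039376083569274
0.3886214287007045
[[-3, -11], [-4, -22], [-5, -33], [-5, -44], [-4, -55]]
[[2, -11], [6, -22], [10, -32], [15, -42], [21, -51]]
[[7, -9], [15, -17], [23, -24], [32, -31], [42, -36]]
```

>>> send_rows:
  moves: [0, 0, 0, 0, 0, 0, 0, 0, 0, 0, 0, 0, 0, 0, 0, 0, 0, 0, 0, 0]

```text
time_s: 3.8
position: [0.5204, 0.0118, 0.1512]
tcp_rot: [0.94, -0.342, -0.006, 0.003]
contact_force: [0.2, 0.6, -0.2]
gripper_width: 0.0259
grip_force: 6.0
```

>>> send_rows:
  moves: [-3, -11, 0, 0, -4, -22, 0, 0, -5, -33, 0, 0, -5, -44, 0, 0, -4, -55, 0, 0]

```text
time_s: 4.3
position: [0.5533, 0.0576, 0.1506]
tcp_rot: [0.94, -0.342, -0.006, 0.003]
contact_force: [-1.8, -0.3, 1.5]
gripper_width: 0.0254
grip_force: 6.0
```

>>> send_rows:
  moves: [2, -11, 0, 0, 6, -22, 0, 0, 10, -32, 0, 0, 15, -42, 0, 0, 21, -51, 0, 0]

```text
time_s: 4.8
position: [0.6024, 0.0823, 0.1499]
tcp_rot: [0.94, -0.342, -0.006, 0.003]
contact_force: [-1.5, -0.4, 2.1]
gripper_width: 0.0255
grip_force: 6.0
```

>>> send_rows:
  moves: [7, -9, 0, 0, 15, -17, 0, 0, 23, -24, 0, 0, 32, -31, 0, 0, 42, -36, 0, 0]

```text
time_s: 5.3
position: [0.6578, 0.083, 0.1492]
tcp_rot: [0.94, -0.342, -0.006, 0.003]
contact_force: [-1.2, 2.3, 2.9]
gripper_width: 0.0256
grip_force: 6.0
```

>>> send_rows:
  moves: [0, 0, 0, 0, 0, 0, 0, 0, 0, 0, 0, 0, 0, 0, 0, 0]
  fingers: 1

```text
time_s: 5.7
position: [0.6564, 0.0825, 0.1491]
tcp_rot: [0.94, -0.342, -0.006, 0.004]
contact_force: [-1.0, 0.2, -0.0]
gripper_width: 0.0499
grip_force: 0.0
```

Run:
```python
from h import *
snap("scene","s1",(230,130,500,330),2.9)
p,th,o=pose(); v=p[:2]-[.632,-.0338]; print(p,np.arctan2(v[1],-v[0]),np.linalg.norm(v))
plan((*p[:2],.3,-.7),(.4,-.0,.3,0.15),step=40)
```

```text
[0.65650415 0.08254155 0.14921425] 1.7783846703306359 0.11889410719328244
t 5.75 at [0.6565 0.0825 0.1492] -0.698 w 0.0542 F [-0.7 -0.  -0.8]
wp (np.float64(0.6565041493667447), np.float64(0.08254154627260205), 0.3, -0.7) rows 4
   [[0, 0, -38, 0.0], [0, 0, -75, 0.0], [0, 0, -113, 0.0], [0, 0, -151, 0.0]]
wp (0.4, -0.0, 0.3, 0.15) rows 7
   [[-20, 33, 0, -0.12], [-41, 65, 0, -0.24], [-61, 98, 0, -0.36], [-82, 131, 0, -0.49], [-102, 163, 0, -0.61]]
   [[-35, 15, 0, -0.12], [-71, 30, 0, -0.24]]
```

View pics/s1.png

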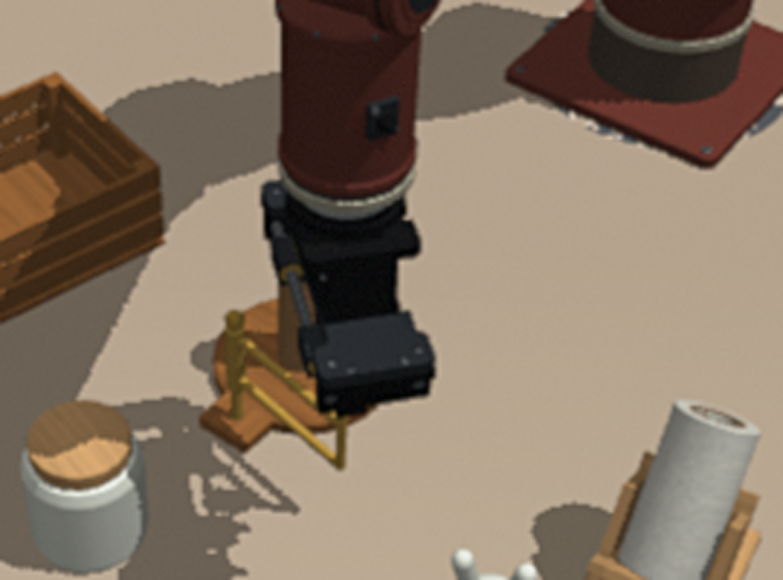

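Gate swung out to the viewer side (frame from (235,360) to (340,465)), about 1.4 rad. Next is the core.

>>> send_rows:
  moves: [0, 0, -36, 0, 0, 0, -72, 0, 0, 0, -108, 0]

```text
time_s: 6.05
position: [0.6578, 0.0828, 0.2585]
tcp_rot: [0.94, -0.342, -0.006, 0.004]
contact_force: [0.6, 0.0, -0.5]
gripper_width: 0.078
grip_force: 0.0
```

Run:
```python
from h import *
plan((.5471,-.0330,.257,.15),(.5471,-.033,.098,.15),step=40)
```

```text
t 6.05 at [0.6578 0.0828 0.2585] -0.698 w 0.078 F [ 0.6  0.  -0.5]
wp (0.5471, -0.033, 0.257, 0.15) rows 7
   [[-1, 23, 0, -0.12], [-3, 46, 0, -0.24], [-4, 69, 1, -0.36], [-6, 91, 1, -0.48], [-7, 114, 1, -0.61]]
   [[-14, 18, 0, -0.12], [-28, 36, 0, -0.24]]
wp (0.5471, -0.033, 0.098, 0.15) rows 4
   [[0, 0, 40, -0.0], [0, 0, 80, -0.0], [0, 0, 119, -0.0], [0, 0, 159, -0.0]]
```

>>> send_rows:
  moves: [-1, 23, 0, -0.12, -3, 46, 0, -0.24, -4, 69, 1, -0.36, -6, 91, 1, -0.48, -7, 114, 1, -0.61]

```text
time_s: 6.55
position: [0.5787, -0.0004, 0.2575]
tcp_rot: [0.999, -0.041, -0.007, 0.001]
contact_force: [0.4, 0.0, -0.4]
gripper_width: 0.0875
grip_force: 0.0
```

>>> send_rows:
  moves: [-14, 18, 0, -0.12, -28, 36, 0, -0.24, -28, 36, 0, -0.24]

```text
time_s: 6.85
position: [0.547, -0.0363, 0.2586]
tcp_rot: [0.997, 0.076, -0.007, 0.001]
contact_force: [0.0, -1.0, 0.4]
gripper_width: 0.0869
grip_force: 0.0
```

Run:
```python
from h import *
plan((.5471,-.033,.098,.15),step=40)
```

```text
t 6.85 at [ 0.547  -0.0363  0.2586] 0.152 w 0.0869 F [ 0.  -1.   0.4]
wp (0.5471, -0.033, 0.098, 0.15) rows 5
   [[0, -1, 32, 0.0], [0, -1, 64, 0.0], [0, -2, 96, 0.0], [0, -3, 128, 0.0], [1, -3, 161, 0.0]]
```

>>> send_rows:
  moves: [0, -1, 32, 0, 0, -1, 64, 0, 0, -2, 96, 0, 0, -3, 128, 0, 0, -3, 161, 0]

```text
time_s: 7.35
position: [0.5462, -0.0299, 0.096]
tcp_rot: [0.997, 0.075, -0.006, 0.001]
contact_force: [0.7, 0.3, -1.1]
gripper_width: 0.0873
grip_force: 0.0
```

>>> send_rows:
  moves: [0, 0, 0, 0, 0, 0, 0, 0, 0, 0, 0, 0, 0, 0, 0, 0, 0, 0, 0, 0]
  fingers: -1
  squeeze: 6

```text
time_s: 7.85
position: [0.5468, -0.0308, 0.0983]
tcp_rot: [0.997, 0.076, -0.006, 0.001]
contact_force: [1.0, -0.3, 0.4]
gripper_width: 0.0547
grip_force: 0.0
```

>>> send_rows:
  moves: [0, 0, 0, 0, 0, 0, 0, 0, 0, 0, 0, 0, 0, 0, 0, 0]

```text
time_s: 8.25
position: [0.5463, -0.0308, 0.0973]
tcp_rot: [0.997, 0.076, -0.006, 0.001]
contact_force: [-0.1, -0.6, 3.9]
gripper_width: 0.0421
grip_force: 6.1
```

Run:
```python
from h import *
p,th,o=pose()
print(o["grip_force"])
plan((*p[:2],.26,.15),(.5595,-.3217,.26,.15),(.5595,-.3217,.12,.15),step=40)
```

```text
6.0633402303335515
t 8.25 at [ 0.5463 -0.0308  0.0973] 0.152 w 0.0421 F [-0.1 -0.6  3.9]
wp (np.float64(0.5462711095105239), np.float64(-0.030821985016638083), 0.26, 0.15) rows 5
   [[0, 0, -33, 0.0], [0, 0, -65, 0.0], [0, 0, -98, 0.0], [0, 0, -130, 0.0], [0, 0, -163, 0.0]]
wp (0.5595, -0.3217, 0.26, 0.15) rows 8
   [[-4, 36, 0, -0.0], [-8, 72, 0, -0.0], [-11, 109, 0, -0.0], [-15, 145, 0, -0.0], [-19, 181, 0, -0.0]]
   [[-4, 36, 0, -0.0], [-8, 72, 0, -0.0], [-11, 109, 0, -0.0]]
wp (0.5595, -0.3217, 0.12, 0.15) rows 4
   [[0, 0, 35, -0.0], [0, 0, 70, -0.0], [0, 0, 105, -0.0], [0, 0, 140, -0.0]]
```

>>> send_rows:
  moves: [0, 0, -30, 0, 0, 0, -60, 0, 0, 0, -90, 0, 0, 0, -120, 0, 0, 0, -155, 0]

```text
time_s: 8.75
position: [0.5473, -0.0304, 0.2523]
tcp_rot: [0.997, 0.076, -0.008, 0.001]
contact_force: [0.8, -0.3, 0.2]
gripper_width: 0.042
grip_force: 6.0
```

>>> send_rows:
  moves: [-4, 36, 0, 0, -8, 72, 0, 0, -11, 109, 0, 0, -15, 145, 0, 0, -19, 181, 0, 0]

```text
time_s: 9.25
position: [0.5563, -0.2136, 0.2519]
tcp_rot: [0.997, 0.076, -0.007, 0.001]
contact_force: [0.4, 0.6, -0.5]
gripper_width: 0.0418
grip_force: 6.0
```

>>> send_rows:
  moves: [-4, 36, 0, 0, -8, 72, 0, 0, -11, 109, 0, 0, -11, 109, 0, 0]

```text
time_s: 9.65
position: [0.56, -0.3277, 0.2514]
tcp_rot: [0.997, 0.072, -0.008, 0.002]
contact_force: [-1.1, 0.8, -0.0]
gripper_width: 0.042
grip_force: 6.0
```

Run:
```python
from h import *
plan((.5595,-.3217,.1,.15),step=38)
```

```text
t 9.65 at [ 0.56   -0.3277  0.2514] 0.145 w 0.042 F [-1.1  0.8 -0. ]
wp (0.5595, -0.3217, 0.1, 0.15) rows 4
   [[0, -2, 38, -0.0], [0, -3, 76, -0.0], [0, -5, 114, -0.0], [0, -6, 151, -0.01]]
```

>>> send_rows:
  moves: [0, -2, 38, 0, 0, -3, 76, 0, 0, -5, 114, 0, 0, -6, 152, 0, 0, -6, 152, 0]

```text
time_s: 10.15
position: [0.5559, -0.3134, 0.0947]
tcp_rot: [0.997, 0.076, -0.011, -0.002]
contact_force: [-0.9, 0.0, -0.9]
gripper_width: 0.0424
grip_force: 6.0
```

>>> send_rows:
  moves: [0, 0, 0, 0, 0, 0, 0, 0, 0, 0, 0, 0, 0, 0, 0, 0, 0, 0, 0, 0]
  fingers: 1

```text
time_s: 10.65
position: [0.5596, -0.3163, 0.1014]
tcp_rot: [0.997, 0.076, -0.006, 0.001]
contact_force: [-0.1, -0.4, -0.6]
gripper_width: 0.0743
grip_force: 0.0
```

>>> send_rows:
  moves: [0, 0, -40, 0, 0, 0, -80, 0, 0, 0, -120, 0, 0, 0, -155, 0]

```text
time_s: 11.05
position: [0.5614, -0.3158, 0.2581]
tcp_rot: [0.997, 0.076, -0.006, 0.001]
contact_force: [0.3, 0.3, -0.5]
gripper_width: 0.0866
grip_force: 0.0
```

Run:
```python
from h import *
im=snap("top","t1",(270,160,560,360),2.7)
plan((.523,.3025,.255,.148),step=44)
```

```text
t 11.1 at [ 0.5633 -0.3168  0.2644] 0.152 w 0.0868 F [ 0.1 -0.5  5.1]
wp (0.523, 0.3025, 0.255, 0.148) rows 15
   [[4, -41, 1, 0.0], [7, -82, 1, 0.0], [11, -124, 2, 0.0], [14, -165, 3, 0.0], [18, -206, 3, 0.0]]
   [[4, -41, 1, 0.0], [7, -82, 1, 0.0], [11, -124, 2, 0.0], [14, -165, 3, 0.0], [18, -206, 3, 0.0]]
   [[3, -41, 1, 0.0], [7, -82, 1, 0.0], [10, -124, 2, 0.0], [14, -165, 3, 0.0], [17, -206, 3, 0.0]]
```

View pics/t1.png

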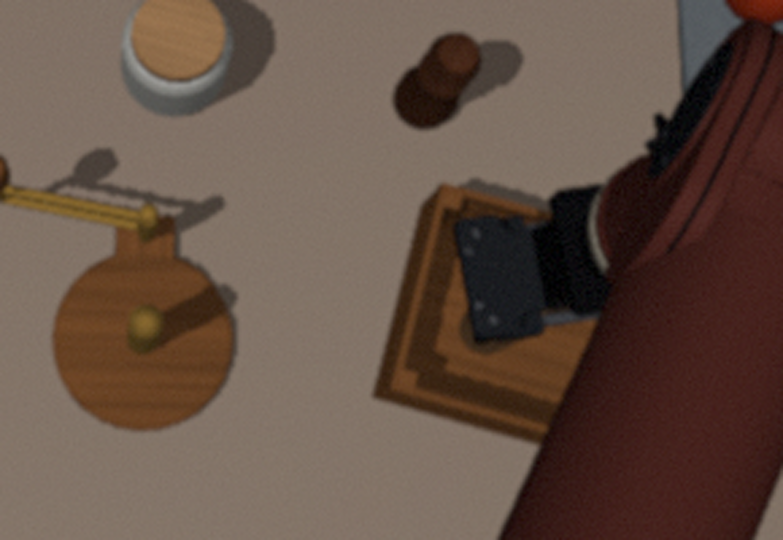

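The top view shows a bare spindle at (145,328), the gate pointing out at (0..150,190..220), and the gripper still hovering over the crate. Next is the roll.

>>> send_rows:
  moves: [4, -41, 0, 0, 7, -82, 0, 0, 11, -124, 0, 0, 14, -165, 0, 0, 18, -206, 0, 0]

```text
time_s: 11.6
position: [0.5476, -0.1078, 0.2554]
tcp_rot: [0.997, 0.076, -0.007, 0.001]
contact_force: [1.3, -0.0, 0.3]
gripper_width: 0.0869
grip_force: 0.0
```

>>> send_rows:
  moves: [4, -41, 0, 0, 7, -82, 0, 0, 11, -124, 0, 0, 14, -165, 0, 0, 18, -206, 0, 0]

```text
time_s: 12.1
position: [0.5342, 0.0986, 0.2551]
tcp_rot: [0.997, 0.076, -0.006, 0.001]
contact_force: [-0.2, 0.4, -0.0]
gripper_width: 0.087
grip_force: 0.0
```

>>> send_rows:
  moves: [3, -41, 0, 0, 7, -82, 0, 0, 10, -124, 0, 0, 14, -165, 0, 0, 17, -196, 0, 0]

```text
time_s: 12.6
position: [0.5209, 0.2962, 0.2546]
tcp_rot: [0.997, 0.077, -0.007, 0.0]
contact_force: [1.3, -0.2, 1.4]
gripper_width: 0.0868
grip_force: 0.0
```

Run:
```python
from h import *
t=env.snapshot("top")[:,:,::-1]; cv2.imwrite("pics/crate.png",cv2.resize(t[210:350,390:530],None,fx=3,fy=3,interpolation=cv2.INTER_CUBIC)) 
plan((.533,.3045,.2,.148),(.533,.3045,.101,.148),step=38)
```

```text
t 12.65 at [0.5192 0.3016 0.2542] 0.159 w 0.0866 F [-3.2  2.8  0.5]
wp (0.533, 0.3045, 0.2, 0.148) rows 2
   [[7, 0, 27, 0.01], [14, -1, 54, 0.01]]
wp (0.533, 0.3045, 0.101, 0.148) rows 3
   [[0, 0, 33, -0.0], [0, 0, 66, -0.0], [0, 0, 99, -0.0]]
```

View pics/crate.png

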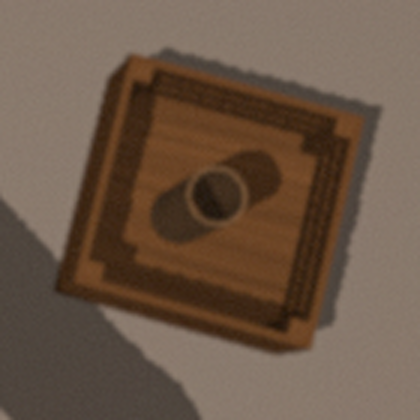

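The core stands in the crate at (217,195) of the crop. Next is the roll approach.

>>> send_rows:
  moves: [6, 0, 27, 0, 13, -3, 54, 0, 13, -3, 54, 0, 13, -3, 54, 0]

```text
time_s: 13.05
position: [0.5333, 0.2977, 0.2006]
tcp_rot: [0.997, 0.076, -0.007, 0.001]
contact_force: [-0.9, 0.3, 0.6]
gripper_width: 0.087
grip_force: 0.0
```

Run:
```python
from h import *
plan((.533,.3045,.101,.148),step=25)
```

```text
t 13.05 at [0.5333 0.2977 0.2006] 0.151 w 0.087 F [-0.9  0.3  0.6]
wp (0.533, 0.3045, 0.101, 0.148) rows 4
   [[0, -2, 25, 0.0], [0, -3, 50, 0.0], [1, -5, 75, 0.0], [1, -7, 100, 0.0]]
```

>>> send_rows:
  moves: [0, -7, 0, 0, 0, -7, 33, 0, 0, -7, 66, 0, 0, -7, 100, 0, 0, -7, 100, 0]

```text
time_s: 13.55
position: [0.5289, 0.3039, 0.0974]
tcp_rot: [0.997, 0.076, -0.009, 0.002]
contact_force: [-0.5, 0.2, -0.0]
gripper_width: 0.0871
grip_force: 0.0
```

>>> send_rows:
  moves: [0, 0, 0, 0, 0, 0, 0, 0, 0, 0, 0, 0, 0, 0, 0, 0, 0, 0, 0, 0]
  fingers: -1
  squeeze: 25

```text
time_s: 14.05
position: [0.5318, 0.3055, 0.1019]
tcp_rot: [0.997, 0.076, -0.006, 0.0]
contact_force: [-1.1, 0.4, 7.3]
gripper_width: 0.0623
grip_force: 24.9
```

Run:
```python
from h import *
im=snap("scene","s2",(400,190,540,320),4)
p,th,o=pose();print(o["grip_force"],o["wrist_torque"])
a=np.array([-.574*np.cos(.148),-.574*np.sin(.148),.819])
plan((*(p+.08*a),th),step=16)
```

```text
24.91833444608801 [-0.02108487  0.11299934  0.07127153]
t 14.1 at [0.5318 0.3055 0.1019] 0.152 w 0.0622 F [0.2 0.5 6.4]
wp (np.float64(0.486387964157664), np.float64(0.29869408577522644), np.float64(0.1673982930950687), np.float64(0.1518866071980503)) rows 6
   [[-8, 0, -11, -0.0], [-15, 0, -22, -0.0], [-23, 0, -33, -0.0], [-31, 0, -44, -0.0], [-38, 0, -55, -0.0]]
   [[-8, 0, -11, -0.0]]
```

View pics/s2.png

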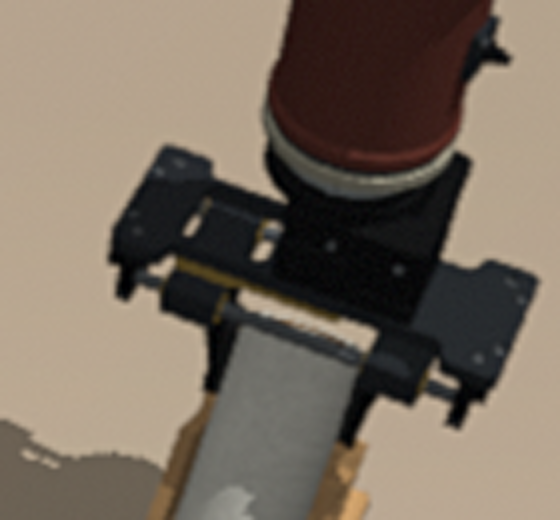

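The roll is held in the fingers near its top (crop (290,370)). I'll pull it out along its axis.

>>> send_rows:
  moves: [-8, 0, -11, 0, -15, 0, -22, 0, -23, 0, -33, 0, -31, 0, -44, 0, -38, 0, -55, 0]

```text
time_s: 14.6
position: [0.4931, 0.2991, 0.1568]
tcp_rot: [0.997, 0.076, -0.007, 0.001]
contact_force: [0.6, -0.0, -1.8]
gripper_width: 0.0623
grip_force: 25.0
```

>>> send_rows:
  moves: [-8, 0, -11, 0, -15, 0, -30, 0, -15, 0, -60, 0, -15, 0, -60, 0]

```text
time_s: 15.0
position: [0.4811, 0.2983, 0.2206]
tcp_rot: [0.997, 0.076, -0.004, -0.001]
contact_force: [0.2, 0.2, -1.0]
gripper_width: 0.0624
grip_force: 25.0
```

Run:
```python
from h import *
im=snap("scene","s3",(380,160,540,320),3.7)
p,th,o=pose();print(o["grip_force"],o["wrist_torque"])
plan((.46,.13,.20,.148),(.46,.13,.125,.148))
```

```text
25.013438792841498 [-0.01101215  0.02138076 -0.03498239]
t 15.05 at [0.4806 0.2977 0.2184] 0.152 w 0.0623 F [ 0.5 -0.1 -2. ]
wp (0.46, 0.13, 0.2, 0.148) rows 5
   [[-9, 33, 4, 0.0], [-18, 65, 7, 0.0], [-27, 98, 11, 0.0], [-37, 130, 15, 0.0], [-46, 163, 18, 0.0]]
wp (0.46, 0.13, 0.125, 0.148) rows 2
   [[0, 0, 38, -0.0], [0, 0, 75, -0.0]]
```

View pics/s3.png

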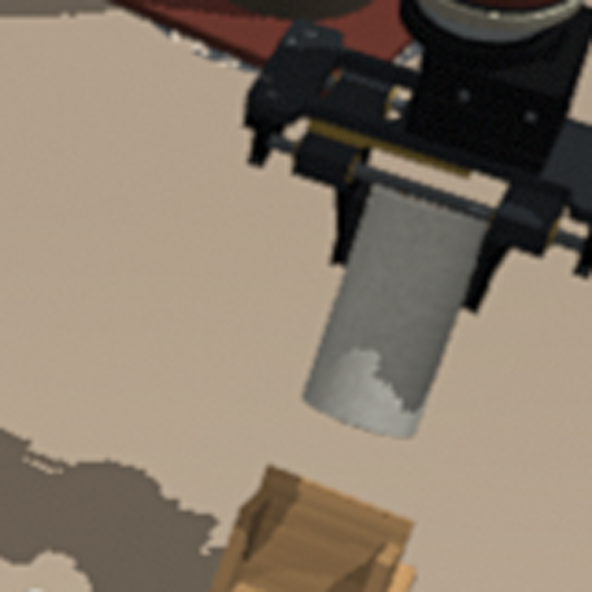

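The roll is clear of the rack and still leaning about 35° (bottom edge at (305..415,400..435)). I'll carry it over free table and loosen the grip so it can swing upright.

>>> send_rows:
  moves: [-7, 33, 0, 0, -14, 65, 5, 0, -21, 98, 10, 0, -28, 130, 15, 0, -35, 163, 20, 0]

```text
time_s: 15.55
position: [0.4688, 0.1292, 0.1954]
tcp_rot: [0.997, 0.076, -0.008, 0.001]
contact_force: [1.0, 0.8, -2.1]
gripper_width: 0.0623
grip_force: 25.0
```

>>> send_rows:
  moves: [0, 0, 35, 0, 0, 0, 70, 0, 0, 0, 105, 0, 0, 0, 105, 0]

```text
time_s: 15.95
position: [0.4644, 0.1289, 0.0868]
tcp_rot: [0.997, 0.076, -0.011, 0.002]
contact_force: [-0.5, 0.1, -2.1]
gripper_width: 0.0622
grip_force: 25.0
```

Run:
```python
from h import *
plan((.47,.13,.086,.148))
```

```text
t 15.95 at [0.4644 0.1289 0.0868] 0.152 w 0.0622 F [-0.5  0.1 -2.1]
wp (0.47, 0.13, 0.086, 0.148) rows 1
   [[6, 0, 1, 0.0]]
```

>>> send_rows:
  moves: [0, 0, 0, 0, 0, 0, 0, 0, 0, 0, 0, 0, 0, 0, 0, 0, 0, 0, 0, 0]

```text
time_s: 16.45
position: [0.469, 0.1305, 0.0923]
tcp_rot: [0.997, 0.076, -0.006, 0.001]
contact_force: [0.1, 0.0, -2.5]
gripper_width: 0.0625
grip_force: 25.0
```

```bash
cat >> h.py <<'E'
def rollmask(name):
    im=env.snapshot("scene")[:,:,::-1]; cv2.imwrite(f"pics/{name}.png",im)
    p,th,o=pose(); g=p+[0,0,.019]
    u,v=proj("scene",g-[0,0,.045]).astype(int)
    hsv=cv2.cvtColor(im,cv2.COLOR_BGR2HSV)
    m=((hsv[...,1]<45)&(hsv[...,2]>75)).astype(np.uint8)
    n,l,st,ce=cv2.connectedComponentsWithStats(m)
    roi=l[v-15:v+15,u-15:u+15]; k=np.bincount(roi[roi>0]).argmax(); m=l==k
    print("g",g.round(4),"uv",u,v,"comp",st[k],"hsv@",hsv[v,u])
    rows=np.where(m.any(1))[0]; L=[];Rr=[]
    for r in rows:
        c=np.where(m[r])[0]; L.append(c[0]);Rr.append(c[-1])
    print([(int(r),int(a),int(b)) for r,a,b in list(zip(rows,L,Rr))[::5]])
    x=np.array([np.cos(.15),np.sin(.15)])
    for T in(35,20,10,0):
        t=np.radians(T); a=np.r_[-np.sin(t)*x,np.cos(t)]; b=np.r_[np.cos(t)*x,np.sin(t)]; yv=np.array([-x[1],x[0],0])
        def rim(s): return np.array([proj("scene",g+a*s+.031*(np.cos(q)*b+np.sin(q)*yv)) for q in np.linspace(0,6.28,60)])
        R1,R2=rim(-.092),rim(-.045)
        print(T,"bottom u",R1[:,0].min().round(1),R1[:,0].max().round(1),"v max",R1[:,1].max().round(1),"mid u",R2[:,0].min().round(1),R2[:,0].max().round(1),"v",R2[:,1].mean().round(1))
E
python3 - <<'E'
from h import *
rollmask("r0")
E
```

```text
g [0.4688 0.1305 0.1111] uv 412 249 comp [ 389  221   38   57 1435] hsv@ [ 26  16 110]
[(221, 404, 406), (226, 402, 419), (231, 401, 425), (236, 399, 425), (241, 398, 424), (246, 396, 423), (251, 394, 422), (256, 392, 421), (261, 391, 419), (266, 389, 417), (271, 390, 416), (276, 401, 414)]
35 bottom u 388.2 414.5 v max 278.8 mid u 394.6 421.1 v 254.1
20 bottom u 391.5 418.0 v max 277.7 mid u 396.0 423.0 v 253.0
10 bottom u 394.0 420.6 v max 276.0 mid u 397.2 424.3 v 251.5
0 bottom u 396.7 423.3 v max 273.3 mid u 398.4 425.8 v 249.6
```

>>> send_rows:
  moves: [0, 0, 0, 0, 0, 0, 0, 0, 0, 0, 0, 0]
  squeeze: 5

```text
time_s: 16.8
position: [0.4686, 0.1304, 0.0916]
tcp_rot: [0.997, 0.076, -0.007, 0.001]
contact_force: [0.6, -0.6, -1.7]
gripper_width: 0.063
grip_force: 5.0
```

Run:
```python
from h import *
rollmask("r1")
```

```text
g [0.4685 0.1303 0.1106] uv 412 249 comp [ 390  221   37   57 1427] hsv@ [ 30  17 108]
[(221, 404, 406), (226, 402, 420), (231, 401, 425), (236, 399, 425), (241, 398, 424), (246, 396, 423), (251, 395, 422), (256, 393, 421), (261, 391, 419), (266, 390, 418), (271, 391, 417), (276, 400, 415)]
35 bottom u 388.2 414.5 v max 278.9 mid u 394.6 421.1 v 254.2
20 bottom u 391.5 418.0 v max 277.8 mid u 396.0 423.0 v 253.0
10 bottom u 394.0 420.6 v max 276.0 mid u 397.2 424.3 v 251.6
0 bottom u 396.7 423.3 v max 273.4 mid u 398.4 425.7 v 249.7
```

>>> send_rows:
  moves: [0, 0, 5, 0, 0, 0, 10, 0, 0, 0, 10, 0]
  squeeze: 3

```text
time_s: 17.15
position: [0.4677, 0.1301, 0.0805]
tcp_rot: [0.997, 0.076, -0.008, 0.001]
contact_force: [-0.5, -0.2, -1.6]
gripper_width: 0.0632
grip_force: 3.0
```

>>> send_rows:
  moves: [0, 0, 0, 0, 0, 0, 0, 0]

```text
time_s: 17.35
position: [0.4685, 0.1304, 0.0816]
tcp_rot: [0.997, 0.076, -0.007, 0.001]
contact_force: [-0.7, 0.6, -2.7]
gripper_width: 0.0632
grip_force: 3.0
```

Run:
```python
from h import *
rollmask("r2")
```

```text
g [0.4685 0.1304 0.1007] uv 411 252 comp [ 390  224   36   57 1403] hsv@ [ 25  14 107]
[(224, 403, 405), (229, 402, 417), (234, 401, 425), (239, 399, 425), (244, 398, 424), (249, 396, 423), (254, 395, 422), (259, 393, 421), (264, 392, 419), (269, 390, 418), (274, 392, 417), (279, 400, 415)]
35 bottom u 387.9 414.0 v max 281.8 mid u 394.3 420.6 v 257.2
20 bottom u 391.1 417.5 v max 280.7 mid u 395.7 422.5 v 256.1
10 bottom u 393.6 420.1 v max 278.9 mid u 396.8 423.8 v 254.6
0 bottom u 396.3 422.8 v max 276.2 mid u 398.1 425.2 v 252.7
```

>>> send_rows:
  moves: [0, 0, 3, 0, 0, 0, 6, 0, 4, 0, 6, 0, 9, 0, 5, 0, 14, 0, 5, 0]
  squeeze: 5

```text
time_s: 17.9
position: [0.4826, 0.1324, 0.0763]
tcp_rot: [0.997, 0.076, -0.007, 0.001]
contact_force: [0.5, 0.2, -2.2]
gripper_width: 0.0628
grip_force: 5.0
```

>>> send_rows:
  moves: [5, 0, 0, 0, 10, 0, 1, 0, 15, 0, 2, 0, 20, 0, 3, 0, 28, 0, 3, 0]

```text
time_s: 18.4
position: [0.51, 0.1367, 0.0728]
tcp_rot: [0.997, 0.076, -0.007, 0.001]
contact_force: [-1.3, 0.5, -0.9]
gripper_width: 0.0628
grip_force: 5.0
```

Run:
```python
from h import *
rollmask("r3")
print(env.get_obs()["contact_force"])
```

```text
g [0.5111 0.1368 0.0917] uv 403 267 comp [ 386  239   32   53 1250] hsv@ [ 26  18 101]
[(239, 394, 397), (244, 393, 408), (249, 392, 416), (254, 391, 417), (259, 390, 416), (264, 389, 415), (269, 388, 415), (274, 387, 414), (279, 386, 413), (284, 387, 412), (289, 392, 409)]
35 bottom u 379.4 405.9 v max 297.3 mid u 385.8 412.5 v 272.2
20 bottom u 382.8 409.6 v max 296.0 mid u 387.3 414.5 v 270.9
10 bottom u 385.4 412.3 v max 294.0 mid u 388.5 415.9 v 269.4
0 bottom u 388.2 415.1 v max 291.1 mid u 389.8 417.4 v 267.4
[0.41767031 0.73329367 0.0339787 ]
```

>>> send_rows:
  moves: [5, 0, 0, 0, 10, 0, 0, 0, 11, 0, 0, 0]

```text
time_s: 18.75
position: [0.5211, 0.1383, 0.0725]
tcp_rot: [0.997, 0.076, -0.007, 0.001]
contact_force: [-0.2, -0.6, -1.3]
gripper_width: 0.063
grip_force: 5.0
```

>>> send_rows:
  moves: [0, 0, 0, 0, 0, 0, 0, 0, 0, 0, 0, 0, 0, 0, 0, 0, 0, 0, 0, 0]
  fingers: 1

```text
time_s: 19.25
position: [0.5207, 0.1383, 0.0729]
tcp_rot: [0.997, 0.076, -0.007, 0.001]
contact_force: [-0.6, 0.3, 0.6]
gripper_width: 0.0861
grip_force: 0.0
```

Run:
```python
from h import *
rollmask("r4")
```

```text
g [0.5207 0.1383 0.0919] uv 401 269 comp [ 384  240   32   57 1318] hsv@ [30 16 97]
[(240, 390, 390), (245, 388, 401), (250, 387, 415), (255, 387, 414), (260, 386, 413), (265, 386, 413), (270, 385, 412), (275, 385, 412), (280, 384, 411), (285, 384, 411), (290, 385, 409), (295, 391, 404)]
35 bottom u 377.6 404.2 v max 300.2 mid u 384.0 410.8 v 275.0
20 bottom u 381.0 407.9 v max 298.9 mid u 385.5 412.8 v 273.7
10 bottom u 383.7 410.6 v max 296.9 mid u 386.7 414.2 v 272.1
0 bottom u 386.5 413.5 v max 293.9 mid u 388.0 415.7 v 270.1
```

>>> send_rows:
  moves: [0, 0, -40, 0, 0, 0, -80, 0, 0, 0, -120, 0, 0, 0, -160, 0, 0, 0, -160, 0]

```text
time_s: 19.8
position: [0.5255, 0.1396, 0.2389]
tcp_rot: [0.997, 0.076, -0.002, -0.0]
contact_force: [-0.2, -0.1, 0.4]
gripper_width: 0.0872
grip_force: 0.0
```

>>> send_rows:
  moves: [-20, 40, 0, 0, -40, 80, 0, 0, -60, 120, 0, 0, -70, 160, 0, 0, -70, 200, 0, 0]

```text
time_s: 20.3
position: [0.4827, -0.0714, 0.234]
tcp_rot: [0.997, 0.076, -0.007, 0.001]
contact_force: [1.1, 1.0, -0.6]
gripper_width: 0.0873
grip_force: 0.0
```

>>> send_rows:
  moves: [0, 40, 0, 0, 0, 80, 0, 0, 0, 80, 0, 0]

```text
time_s: 20.6
position: [0.4954, -0.1547, 0.2335]
tcp_rot: [0.997, 0.072, -0.007, 0.002]
contact_force: [0.7, 0.7, 0.1]
gripper_width: 0.0867
grip_force: 0.0
```

```bash
cat >> h.py <<'E'
def ring(p0,z,tag):
    for n in("top","scene"):
        im=env.snapshot(n)[:,:,::-1]; cv2.imwrite(f"pics/{tag}_{n}.png",im)
        u,v=proj(n,p0).astype(int); hsv=cv2.cvtColor(im,cv2.COLOR_BGR2HSV)
        m=((hsv[...,1]<(45))&(hsv[...,2]>70)).astype(np.uint8); sub=np.zeros_like(m); sub[v-70:v+70,u-70:u+70]=m[v-70:v+70,u-70:u+70]
        N,l,st,ce=cv2.connectedComponentsWithStats(sub)
        for k in range(1,N):
            if st[k,4]>150: print(n,(u,v),st[k],ce[k].round(1))
E
python3 - <<'E'
from h import *
ring((.53,.139,.12),.12,"g0")
plan()
im=cv2.imread("pics/g0_top.png"); hsv=cv2.cvtColor(im,cv2.COLOR_BGR2HSV)
u,v=proj("top",(.53,.139,.12)).astype(int); print(hsv[v-24:v+25:3,u-24:u+25:3,1]); print(hsv[v-24:v+25:3,u-24:u+25:3,2])
E
```

```text
top (np.int64(239), np.int64(287)) [224 269  36  36 550] [241.1 286.8]
scene (np.int64(402), np.int64(249)) [ 384  240   33   57 1287] [399.2 270.9]
t 20.7 at [ 0.4958 -0.1492  0.2334] 0.15 w 0.0866 F [-0.4  0.2 -0.2]
[[57 54 55 53 53 57 57 55 52 51 55 51 56 55 51 51 53]
 [56 55 54 55 57 55 53 59 53 58 53 53 56 54 54 54 56]
 [54 53 54 51 54 51 54 50 41 46 53 55 57 53 56 56 50]
 [55 58 54 54 56 51 22 15 14 15 15 30 52 50 54 60 56]
 [53 54 54 54 49 13 13 31 54 51 20 13 20 60 56 51 56]
 [56 54 54 53 21 16 70 37 11 15 58 29 16 26 53 53 52]
 [56 53 51 51 13 36 59 27 22 15 24 72 14 16 54 56 54]
 [53 54 56 43 15 57 15 42 33 50 50 82 15 14 27 56 52]
 [55 52 53 46 14 45  8 19 55 60 54 89 13 14  8 60 56]
 [55 54 51 54 18 18 87  8 56 56 84 39 13 14 15 53 59]
 [53 55 54 55 32 15 23 60 82 70 26 13 13 19 15 52 59]
 [51 53 52 54 55 33 14 13 13 14 16 15 15 18 28 50 54]
 [53 54 53 57 56 52 43 15 11 14  8 15 18 18 52 56 58]
 [52 51 53 54 53 52 51 53 37 18 16 23 33 53 54 51 53]
 [53 53 51 55 54 54 53 54 54 52 51 54 53 56 52 52 54]
 [51 53 54 54 54 54 53 54 49 52 53 53 51 53 52 50 54]
 [53 54 51 53 51 5
[... 544 characters left out ...]
136 138 156 130  67  66  70  76  77  93 158 132  67  77  78]
 [134 137 136 138 160 136  62  68  74  77  75 109 156 124  65  77  78]
 [135 137 134 133 159 154  94  66  78  77  85 145 160  90  66  77  78]
 [136 134 136 135 135 157 154 120  99 120 149 156 134  67  69  79  78]
 [135 136 133 136 135 140 159 155 161 161 159 137  70  69  73  76  85]
 [135 138 135 139 137 137 129 121 137 125  90  69  69  70  84 123 136]
 [137 136 136 137 135 137 136 135 103  84  79  78  92 134 137 136 136]
 [135 136 134 135 136 136 135 138 136 132 131 133 136 136 137 137 137]
 [135 134 136 136 136 137 136 137 134 137 135 135 136 136 138 138 138]
 [134 136 136 135 136 136 137 134 136 137 138 135 137 135 137 137 139]]
```

Run:
```python
from h import *
im=cv2.imread("pics/g0_top.png"); hsv=cv2.cvtColor(im,cv2.COLOR_BGR2HSV)
m=((hsv[...,1]<38)&(hsv[...,2]>128)).astype(np.uint8); s=np.zeros_like(m); s[265:310,215:265]=m[265:310,215:265]
c=max(cv2.findContours(s,0,1)[0],key=cv2.contourArea); e=cv2.fitEllipse(c); print(e,onz("top",*e[0],.12))
P=np.array([onz("top",*q,.12)[:2] for q in c[:,0]]); A=np.c_[2*P,np.ones(len(P))];x=np.linalg.lstsq(A,(P**2).sum(1),rcond=None)[0];print(x[:2],np.sqrt(x[2]+x[:2]@x[:2]))
# scene check: bottom extents predicted at this xy
for xy in (x[:2],):
    for z in(0,.12):
        R=np.array([proj("scene",(xy[0]+.031*np.cos(q),xy[1]+.031*np.sin(q),z)) for q in np.linspace(0,6.28,60)]); print(z,R.min(0),R.max(0))
plan((x[0],x[1],.2334,.15),(x[0],x[1],.085,.15),step=40)
```

```text
((239.2140350341797, 284.32159423828125), (28.595178604125977, 29.39583969116211), 41.502471923828125) [0.53610259 0.14040928 0.12      ]
[0.53623387 0.14040947] 0.029788259775180667
0 [383.46115428 277.87322374] [410.64592249 298.52575358]
0.12 [387.38616877 241.46775373] [416.42924706 262.24701632]
t 20.7 at [ 0.4958 -0.1492  0.2334] 0.15 w 0.0866 F [-0.4  0.2 -0.2]
wp (np.float64(0.53623387093132), np.float64(0.14040947034748733), 0.2334, 0.15) rows 8
   [[10, -35, 0, -0.0], [21, -70, 0, -0.0], [31, -105, 0, -0.0], [42, -140, 0, -0.0], [52, -175, 0, -0.0]]
   [[10, -35, 0, -0.0], [21, -70, 0, -0.0], [31, -105, 0, -0.0]]
wp (np.float64(0.53623387093132), np.float64(0.14040947034748733), 0.085, 0.15) rows 4
   [[0, 0, 37, -0.0], [0, 0, 74, -0.0], [0, 0, 111, -0.0], [0, 0, 148, -0.0]]
```

>>> send_rows:
  moves: [10, -35, 0, 0, 21, -70, 0, 0, 31, -105, 0, 0, 42, -140, 0, 0, 52, -175, 0, 0]

```text
time_s: 21.2
position: [0.5204, 0.0356, 0.233]
tcp_rot: [0.997, 0.077, -0.007, 0.0]
contact_force: [0.4, -0.1, -0.3]
gripper_width: 0.0866
grip_force: 0.0
```

>>> send_rows:
  moves: [10, -35, 0, 0, 21, -70, 0, 0, 31, -105, 0, 0, 31, -105, 0, 0, 31, -105, 0, 0]

```text
time_s: 21.7
position: [0.5348, 0.1427, 0.2323]
tcp_rot: [0.997, 0.078, -0.007, 0.001]
contact_force: [-0.4, -1.1, 0.0]
gripper_width: 0.0867
grip_force: 0.0
```

Run:
```python
from h import *
plan((.5362,.1404,.082,.15),step=40)
```

```text
t 21.7 at [0.5348 0.1427 0.2323] 0.156 w 0.0867 F [-0.4 -1.1  0. ]
wp (0.5362, 0.1404, 0.082, 0.15) rows 4
   [[0, 1, 38, 0.0], [1, 1, 75, 0.0], [1, 2, 113, 0.0], [1, 3, 150, 0.01]]
```

>>> send_rows:
  moves: [0, 1, 38, 0, 1, 1, 75, 0, 1, 2, 113, 0, 1, 2, 151, 0, 1, 2, 151, 0]

```text
time_s: 22.2
position: [0.5312, 0.1364, 0.0771]
tcp_rot: [0.997, 0.075, -0.011, 0.002]
contact_force: [-0.4, 0.3, 0.4]
gripper_width: 0.0868
grip_force: 0.0
```

>>> send_rows:
  moves: [0, 0, 0, 0, 0, 0, 0, 0, 0, 0, 0, 0, 0, 0, 0, 0, 0, 0, 0, 0]
  fingers: -1
  squeeze: 15

```text
time_s: 22.7
position: [0.536, 0.1391, 0.0832]
tcp_rot: [0.997, 0.076, -0.006, 0.0]
contact_force: [0.1, 1.1, 6.4]
gripper_width: 0.0627
grip_force: 15.0
```

Run:
```python
from h import *
p,th,o=pose(); print(o["grip_force"])
plan((p[0],p[1],.25,.15),(.5471,-.0330,.25,.15),step=40)
```

```text
14.981689454998275
t 22.7 at [0.536  0.1391 0.0832] 0.152 w 0.0627 F [0.1 1.1 6.4]
wp (np.float64(0.5359862229846111), np.float64(0.13906553114010117), 0.25, 0.15) rows 5
   [[0, 0, -33, 0.0], [0, 0, -67, 0.0], [0, 0, -100, 0.0], [0, 0, -133, 0.0], [0, 0, -167, 0.0]]
wp (0.5471, -0.033, 0.25, 0.15) rows 5
   [[-3, 34, 0, -0.0], [-6, 69, 0, -0.0], [-9, 103, 0, -0.0], [-12, 137, 0, -0.0], [-15, 172, 0, -0.0]]
```

>>> send_rows:
  moves: [0, 0, -33, 0, 0, 0, -67, 0, 0, 0, -100, 0, 0, 0, -133, 0, 0, 0, -167, 0]

```text
time_s: 23.2
position: [0.5368, 0.1387, 0.2499]
tcp_rot: [0.997, 0.076, -0.007, 0.001]
contact_force: [1.0, 0.8, -1.3]
gripper_width: 0.0626
grip_force: 14.9
```

>>> send_rows:
  moves: [-3, 34, 0, 0, -6, 69, 0, 0, -9, 103, 0, 0, -12, 137, 0, 0, -15, 172, 0, 0]

```text
time_s: 23.7
position: [0.5481, -0.0347, 0.249]
tcp_rot: [0.997, 0.076, -0.007, 0.001]
contact_force: [0.6, 0.8, -1.7]
gripper_width: 0.0625
grip_force: 14.9
```

>>> send_rows:
  moves: [0, 0, 0, 0, 0, 0, 0, 0, 0, 0, 0, 0]

```text
time_s: 24.0
position: [0.5483, -0.0322, 0.2488]
tcp_rot: [0.997, 0.076, -0.007, 0.0]
contact_force: [-0.1, 0.6, -1.4]
gripper_width: 0.0622
grip_force: 14.9
```

Run:
```python
from h import *
p,th,o=pose()
rollmask("r5")
plan((.5471,-.0330,.245,.15),(.5471,-.0330,.1,.15),step=15)
```

```text
g [ 0.5483 -0.032   0.2678] uv 335 185 comp [ 320  153   30   61 1328] hsv@ [26 19 93]
[(153, 327, 331), (158, 322, 326), (163, 320, 346), (168, 321, 345), (173, 321, 345), (178, 321, 345), (183, 321, 346), (188, 321, 349), (193, 321, 349), (198, 321, 349), (203, 322, 349), (208, 323, 347), (213, 332, 340)]
35 bottom u 309.0 337.0 v max 215.7 mid u 315.2 343.4 v 189.7
20 bottom u 313.8 342.1 v max 215.2 mid u 317.3 346.1 v 189.0
10 bottom u 317.2 345.5 v max 214.0 mid u 318.9 347.9 v 187.8
0 bottom u 320.8 349.0 v max 211.8 mid u 320.7 349.7 v 186.0
t 24.05 at [ 0.5483 -0.032   0.2488] 0.154 w 0.0624 F [ 0.3 -0.9 -2.2]
wp (0.5471, -0.033, 0.245, 0.15) rows 1
   [[-1, 1, 4, 0.0]]
wp (0.5471, -0.033, 0.1, 0.15) rows 10
   [[0, 0, 14, -0.0], [0, 0, 29, -0.0], [0, 0, 43, -0.0], [0, 0, 58, -0.0], [0, 0, 72, -0.0]]
   [[0, 0, 14, -0.0], [0, 0, 29, -0.0], [0, 0, 43, -0.0], [0, 0, 58, -0.0], [0, 0, 72, -0.0]]
```

>>> send_rows:
  moves: [-1, 1, 8, 0, -1, 1, 16, 0, -1, 1, 24, 0, -1, 1, 30, 0, -1, 1, 30, 0]

```text
time_s: 24.55
position: [0.5465, -0.0346, 0.2176]
tcp_rot: [0.997, 0.076, -0.008, 0.001]
contact_force: [0.3, -0.1, -2.2]
gripper_width: 0.0622
grip_force: 14.9
```

>>> send_rows:
  moves: [0, 0, 0, 0, 0, 0, 0, 0]

```text
time_s: 24.75
position: [0.5474, -0.0347, 0.2193]
tcp_rot: [0.997, 0.076, -0.007, 0.001]
contact_force: [0.1, 0.6, -1.3]
gripper_width: 0.0627
grip_force: 14.9
```

Run:
```python
from h import *
plan((.5471,-.0330,.1,.15),step=15)
```

```text
t 24.75 at [ 0.5474 -0.0347  0.2193] 0.152 w 0.0627 F [ 0.1  0.6 -1.3]
wp (0.5471, -0.033, 0.1, 0.15) rows 8
   [[0, 0, 15, 0.0], [0, 0, 30, 0.0], [0, -1, 45, 0.0], [0, -1, 60, 0.0], [0, -1, 75, 0.0]]
   [[0, 0, 15, 0.0], [0, 0, 30, 0.0], [0, -1, 45, 0.0]]
```

>>> send_rows:
  moves: [0, -1, 15, 0, 0, -1, 30, 0, 0, -1, 45, 0, 0, -1, 60, 0, 0, -1, 75, 0]

```text
time_s: 25.25
position: [0.5457, -0.0337, 0.1424]
tcp_rot: [0.997, 0.076, -0.007, 0.001]
contact_force: [0.7, 0.5, -2.6]
gripper_width: 0.0626
grip_force: 14.9
```

>>> send_rows:
  moves: [0, 0, 12, 0, 0, 0, 24, 0, 0, 0, 36, 0, 0, 0, 42, 0, 0, 0, 44, 0]

```text
time_s: 25.75
position: [0.5451, -0.0339, 0.0991]
tcp_rot: [0.997, 0.076, -0.007, 0.001]
contact_force: [-0.5, -0.1, -2.5]
gripper_width: 0.0625
grip_force: 14.9
```

>>> send_rows:
  moves: [0, 0, 0, 0, 0, 0, 0, 0]

```text
time_s: 25.95
position: [0.5458, -0.0339, 0.1005]
tcp_rot: [0.997, 0.076, -0.006, 0.001]
contact_force: [0.2, 0.4, -2.9]
gripper_width: 0.0626
grip_force: 14.9
```

Run:
```python
from h import *
plan((.5471,-.0330,.098,.15),step=15)
rollmask("r6")
```

```text
t 25.95 at [ 0.5458 -0.0339  0.1005] 0.152 w 0.0626 F [ 0.2  0.4 -2.9]
wp (0.5471, -0.033, 0.098, 0.15) rows 1
   [[1, -1, 2, 0.0]]
g [ 0.5458 -0.0339  0.1195] uv 334 234 comp [321 206  27  54 989] hsv@ [26 19 95]
[(206, 325, 325), (211, 321, 330), (216, 321, 326), (221, 322, 344), (226, 322, 343), (231, 322, 343), (236, 322, 346), (241, 322, 347), (246, 322, 346), (251, 323, 344), (256, 328, 341)]
35 bottom u 310.4 336.1 v max 262.8 mid u 316.0 342.0 v 238.7
20 bottom u 314.7 340.8 v max 262.0 mid u 318.0 344.4 v 237.7
10 bottom u 317.9 344.0 v max 260.4 mid u 319.5 346.1 v 236.4
0 bottom u 321.2 347.2 v max 257.9 mid u 321.1 347.8 v 234.5
```

Nudge centre, lower to the foot, then release gently.

>>> send_rows:
  moves: [1, -1, 2, 0, 1, -1, 4, 0, 1, -1, 4, 0]
  squeeze: 5

```text
time_s: 26.3
position: [0.5469, -0.0318, 0.0966]
tcp_rot: [0.997, 0.076, -0.006, 0.0]
contact_force: [-0.6, 2.9, 2.8]
gripper_width: 0.0628
grip_force: 5.0
```

>>> send_rows:
  moves: [0, 0, 0, 0, 0, 0, 0, 0, 0, 0, 0, 0, 0, 0, 0, 0, 0, 0, 0, 0]
  fingers: 1

```text
time_s: 26.8
position: [0.5461, -0.0329, 0.0958]
tcp_rot: [0.997, 0.076, -0.007, 0.001]
contact_force: [-0.3, -0.1, 0.0]
gripper_width: 0.086
grip_force: 0.0
```

>>> send_rows:
  moves: [0, 0, -40, 0, 0, 0, -80, 0, 0, 0, -120, 0, 0, 0, -160, 0]

```text
time_s: 27.2
position: [0.5481, -0.0325, 0.2575]
tcp_rot: [0.997, 0.076, -0.007, 0.001]
contact_force: [-0.1, -0.2, 0.4]
gripper_width: 0.087
grip_force: 0.0
```

Run:
```python
from h import *
plan((.62,.0823,.257,-.7))
```

```text
t 27.2 at [ 0.5481 -0.0325  0.2575] 0.152 w 0.087 F [-0.1 -0.2  0.4]
wp (0.62, 0.0823, 0.257, -0.7) rows 7
   [[13, -15, 0, 0.12], [25, -29, 0, 0.24], [38, -44, 0, 0.36], [51, -59, 0, 0.49], [63, -73, 0, 0.61]]
   [[2, -19, 0, 0.12], [4, -38, 0, 0.24]]
```

>>> send_rows:
  moves: [-12, -36, 0, 0.1, -24, -72, 0, 0.2, -36, -108, 0, 0.3, -48, -144, 0, 0.4, -60, -180, 0, 0.5]

```text
time_s: 27.7
position: [0.4609, 0.1376, 0.2568]
tcp_rot: [0.984, -0.175, -0.006, 0.002]
contact_force: [0.0, -0.5, -0.5]
gripper_width: 0.0874
grip_force: 0.0
```

>>> send_rows:
  moves: [0, 0, 0, 0.12, 0, 0, 0, 0.25, 0, 0, 0, 0.34, 0, 0, 0, 0.34]

```text
time_s: 28.1
position: [0.4618, 0.1364, 0.2567]
tcp_rot: [0.941, -0.338, -0.006, 0.003]
contact_force: [0.5, -0.3, 0.6]
gripper_width: 0.0871
grip_force: 0.0
```

Run:
```python
from h import *
P0=(.5471,-.033,.135)
ring(P0,.135,"g1")
for r in (.031,):
  for z in(.015,.135):
    for n in("top","scene"):
        R=np.array([proj(n,(P0[0]+r*np.cos(q),P0[1]+r*np.sin(q),z)) for q in np.linspace(0,6.28,60)]); print(n,z,R.min(0).round(1),R.max(0).round(1))
im=cv2.imread("pics/g1_top.png"); hsv=cv2.cvtColor(im,cv2.COLOR_BGR2HSV)
u,v=proj("top",P0).astype(int)
m=((hsv[...,1]<45)&(hsv[...,2]>125)).astype(np.uint8); s=np.zeros_like(m); s[v-25:v+25,u-25:u+25]=m[v-25:v+25,u-25:u+25]
c=max(cv2.findContours(s,0,1)[0],key=cv2.contourArea); print("ring xy",onz("top",*cv2.fitEllipse(c)[0],.135),cv2.fitEllipse(c))
# knob: dark wood in scene near expected
k=(.657,.083,.175); 
for n in("top","scene"):
    im=cv2.imread(f"pics/g1_{n}.png"); hsv=cv2.cvtColor(im,cv2.COLOR_BGR2HSV); u,v=proj(n,k).astype(int)
    m=((hsv[...,0]<16)&(hsv[...,1]>110)).astype(np.uint8); s=np.zeros_like(m); s[v-14:v+14,u-14:u+14]=m[v-14:v+14,u-14:u+14]
    N,l,st,ce=cv2.connectedComponentsWithStats(s); print(n,(u,v),[(st[i].tolist(),ce[i].round(1)) for i in range(1,N) if st[i,4]>20])
plan((.657,.0828,.257,-.7))
```

```text
top (np.int64(323), np.int64(279)) [309 265  30  34 435] [323.8 281.2]
scene (np.int64(334), np.int64(215)) [ 322  206   27   55 1090] [334.6 234.3]
top 0.015 [308.6 271.7] [336.5 299.5]
scene 0.015 [321.2 243.4] [347.1 262. ]
top 0.135 [308.6 264. ] [339.2 294.3]
scene 0.135 [321.  206.4] [348.5 225.1]Traceback (most recent call last):
  File "<stdin>", line 11, in <module>
ValueError: max() iterable argument is empty
```

Run:
```python
from h import *
k=(.657,.083,.175)
for n in("top","scene"):
    im=cv2.imread(f"pics/g1_{n}.png"); hsv=cv2.cvtColor(im,cv2.COLOR_BGR2HSV); u,v=proj(n,k).astype(int)
    m=((hsv[...,0]<16)&(hsv[...,1]>110)).astype(np.uint8); s=np.zeros_like(m); s[v-14:v+14,u-14:u+14]=m[v-14:v+14,u-14:u+14]
    N,l,st,ce=cv2.connectedComponentsWithStats(s); print(n,(u,v),[(st[i].tolist(),ce[i].round(1)) for i in range(1,N) if st[i,4]>20])
plan((.657,.0828,.257,-.7))
```

```text
top (np.int64(266), np.int64(221)) [([262, 218, 12, 14, 119], array([267. , 223.8]))]
scene (np.int64(347), np.int64(254)) [([334, 240, 27, 28, 475], array([351.4, 255.4]))]
t 28.2 at [0.4618 0.1364 0.2566] -0.686 w 0.0869 F [ 0.4  0.2 -0.6]
wp (0.657, 0.0828, 0.257, -0.7) rows 6
   [[31, -14, 0, 0.0], [62, -27, 0, 0.0], [92, -41, 0, 0.01], [123, -55, 0, 0.01], [154, -68, 0, 0.01]]
   [[31, -14, 0, 0.0]]
```

>>> send_rows:
  moves: [31, -14, 0, 0, 62, -27, 0, 0, 92, -41, 0, 0, 123, -55, 0, 0, 154, -68, 0, 0]

```text
time_s: 28.7
position: [0.6253, 0.0907, 0.2543]
tcp_rot: [0.942, -0.336, -0.006, 0.003]
contact_force: [0.5, -0.2, 1.0]
gripper_width: 0.0874
grip_force: 0.0
```

>>> send_rows:
  moves: [31, -14, 0, 0, 31, -14, 0, 0, 31, -14, 0, 0]

```text
time_s: 29.0
position: [0.6569, 0.0819, 0.2532]
tcp_rot: [0.942, -0.337, -0.007, 0.004]
contact_force: [-0.2, 0.3, -0.2]
gripper_width: 0.087
grip_force: 0.0
```

Run:
```python
from h import *
plan((.6565,.0825,.150,-.7))
```

```text
t 29.0 at [0.6569 0.0819 0.2532] -0.687 w 0.087 F [-0.2  0.3 -0.2]
wp (0.6565, 0.0825, 0.15, -0.7) rows 3
   [[0, 0, 34, 0.0], [0, 0, 69, 0.01], [-1, 0, 103, 0.01]]
```

>>> send_rows:
  moves: [0, 0, 34, 0, 0, 0, 69, 0, 0, 0, 103, 0, 0, 0, 103, 0]

```text
time_s: 29.4
position: [0.6517, 0.0823, 0.1467]
tcp_rot: [0.942, -0.336, -0.01, 0.005]
contact_force: [-0.5, 0.4, -0.8]
gripper_width: 0.0871
grip_force: 0.0
```

>>> send_rows:
  moves: [0, 0, 0, 0, 0, 0, 0, 0, 0, 0, 0, 0, 0, 0, 0, 0, 0, 0, 0, 0]
  fingers: -1
  squeeze: 5

```text
time_s: 29.9
position: [0.6558, 0.0821, 0.152]
tcp_rot: [0.941, -0.337, -0.005, 0.003]
contact_force: [-0.5, -0.1, 0.5]
gripper_width: 0.0549
grip_force: 0.0
```

>>> send_rows:
  moves: [0, 0, 0, 0, 0, 0, 0, 0, 0, 0, 0, 0, 0, 0, 0, 0, 0, 0, 0, 0]

```text
time_s: 30.4
position: [0.6556, 0.0845, 0.1511]
tcp_rot: [0.942, -0.336, -0.006, 0.002]
contact_force: [1.9, 6.1, -1.3]
gripper_width: 0.0259
grip_force: 5.0
```

Run:
```python
from h import *
p,th,o=pose(); print(p,th,o["gripper_width"],o["grip_force"])
H=np.array([.632,-.0338]); v=p[:2]-H; f0=np.arctan2(v[1],-v[0]); print(f0,np.linalg.norm(v))
out=[]
for i in range(1,16):
    f=f0+(.52-f0)*i/15; d=H+.12*np.array([-np.cos(f),np.sin(f)])-p[:2]
    c,s=np.cos(th),np.sin(th); out.append((1000*np.array([c*d[0]+s*d[1],s*d[0]-c*d[1]])))
out=np.array(out)
for k in (0,5,10): print((out[k:k+5]-(out[k-1] if k else 0)).round(0).astype(int).tolist())
```

```text
[0.65557346 0.08447997 0.15112869] -0.686251987035009 0.02587817166165259 4.991967838514029
1.7675208544985597 0.12060621909702178
[[-8, 6], [-16, 11], [-24, 18], [-31, 25], [-38, 32]]
[[-6, 8], [-11, 17], [-15, 26], [-19, 35], [-22, 44]]
[[-2, 10], [-3, 20], [-4, 30], [-3, 40], [-2, 49]]
```

>>> send_rows:
  moves: [-8, 6, 0, 0, -16, 11, 0, 0, -24, 18, 0, 0, -31, 25, 0, 0, -38, 32, 0, 0]

```text
time_s: 30.9
position: [0.6052, 0.0835, 0.1517]
tcp_rot: [0.942, -0.336, -0.006, 0.003]
contact_force: [0.5, 3.2, -1.8]
gripper_width: 0.0252
grip_force: 5.0
```

>>> send_rows:
  moves: [-6, 8, 0, 0, -11, 17, 0, 0, -15, 26, 0, 0, -19, 35, 0, 0, -22, 44, 0, 0]

```text
time_s: 31.4
position: [0.5601, 0.0605, 0.1525]
tcp_rot: [0.941, -0.338, -0.006, 0.004]
contact_force: [0.9, 1.4, -2.5]
gripper_width: 0.0253
grip_force: 5.0
```

>>> send_rows:
  moves: [-2, 10, 0, 0, -3, 20, 0, 0, -4, 30, 0, 0, -3, 40, 0, 0, -2, 49, 0, 0]

```text
time_s: 31.9
position: [0.5277, 0.024, 0.1531]
tcp_rot: [0.941, -0.338, -0.006, 0.003]
contact_force: [1.1, 1.0, -0.6]
gripper_width: 0.0255
grip_force: 5.0
```

Run:
```python
from h import *
p,th,o=pose(); H=np.array([.632,-.0338]); v=p[:2]-H; print(p,th,np.arctan2(v[1],-v[0]),np.linalg.norm(v),o["contact_force"])
```

```text
[0.52769    0.02397183 0.15311677] -0.6886124102603088 0.5057923449762419 0.11923993270181057 [ 1.0725408   1.03105744 -0.62591689]
```

>>> send_rows:
  moves: [0, 1, 0, 0, 0, 3, 0, 0, 0, 4, 0, 0, 0, 4, 0, 0]

```text
time_s: 32.3
position: [0.5262, 0.0214, 0.1532]
tcp_rot: [0.941, -0.337, -0.005, 0.003]
contact_force: [4.0, -1.9, -1.7]
gripper_width: 0.0254
grip_force: 5.0
```

>>> send_rows:
  moves: [0, 1, 0, 0, 0, 2, 0, 0, 0, 3, 0, 0, 0, 3, 0, 0]

```text
time_s: 32.7
position: [0.5244, 0.0191, 0.1533]
tcp_rot: [0.941, -0.337, -0.005, 0.003]
contact_force: [4.8, -1.9, -1.8]
gripper_width: 0.0257
grip_force: 5.0
```

Run:
```python
from h import *
p,th,o=pose(); H=np.array([.632,-.0338]); v=p[:2]-H; print(p,th,np.arctan2(v[1],-v[0]),np.linalg.norm(v),o["contact_force"])
```

```text
[0.52438751 0.01910301 0.15327587] -0.6885237007080817 0.4569104014388442 0.11991320176763441 [ 4.75235414 -1.9227187  -1.81249402]
```

>>> send_rows:
  moves: [0, 0, 0, 0, 0, 0, 0, 0, 0, 0, 0, 0, 0, 0, 0, 0, 0, 0, 0, 0]
  fingers: 1

```text
time_s: 33.2
position: [0.5236, 0.0196, 0.1531]
tcp_rot: [0.941, -0.337, -0.006, 0.003]
contact_force: [-0.3, 0.1, 0.4]
gripper_width: 0.0574
grip_force: 0.0
```

>>> send_rows:
  moves: [0, 0, 0, 0, 0, 0, 0, 0, 0, 0, -40, 0, 0, 0, -80, 0, 0, 0, -110, 0]

```text
time_s: 33.7
position: [0.5255, 0.0198, 0.2655]
tcp_rot: [0.941, -0.337, -0.005, 0.003]
contact_force: [0.4, 0.0, 0.4]
gripper_width: 0.0866
grip_force: 0.0
```

>>> send_rows:
  moves: [0, -40, 0, 0, 0, -80, 0, 0, -40, -120, 0, 0, -80, -150, 0, 0, -80, -150, 0, 0]

```text
time_s: 34.2
position: [0.5563, 0.1943, 0.2617]
tcp_rot: [0.944, -0.331, -0.007, 0.002]
contact_force: [-0.6, 0.4, -0.2]
gripper_width: 0.087
grip_force: 0.0
```

Run:
```python
from h import *
plan()
ring((.5471,-.033,.135),.135,"g2")
im=cv2.imread("pics/g2_top.png"); hsv=cv2.cvtColor(im,cv2.COLOR_BGR2HSV)
u,v=proj("top",(.5244,.0191,.175)).astype(int); print(u,v)
print("S");print(hsv[v-14:v+15:2,u-14:u+15:2,1]);print(hsv[v-14:v+15:2,u-14:u+15:2,2])
sc=cv2.imread("pics/g2_scene.png"); h2=cv2.cvtColor(sc,cv2.COLOR_BGR2HSV)
u,v=proj("scene",(.5244,.0191,.157)).astype(int)
m=((h2[...,0]<14)&(h2[...,1]>130)).astype(np.uint8); s=np.zeros_like(m); s[v-9:v+10,u-15:u+16]=m[v-9:v+10,u-15:u+16]
ys,xs=np.where(s); print("scene knob",xs.mean(),ys.mean(),xs.min(),xs.max(),ys.min(),ys.max(),"pred",proj("scene",(.5244,.0191,.157)))
```

```text
t 34.2 at [0.5563 0.1943 0.2617] -0.674 w 0.087 F [-0.6  0.4 -0.2]
top (np.int64(323), np.int64(279)) [309 264  31  35 517] [323.6 282. ]
scene (np.int64(334), np.int64(215)) [322 206  27  33 546] [334.  222.6]
scene (np.int64(334), np.int64(215)) [322 235  26  18 235] [334.8 243.4]
297 287
S
[[ 53  56  53  53  75 162 166 168 169 172 165 161 167  84  14]
 [ 58  55  56  53 102 171 166 169 168 163 163 173 174  49  12]
 [ 54  51  50  57 144 164 162 162 165 159 165 154 165  29  15]
 [ 54  55  54  64 158 165 164 164 162 164 165 161 154  18  14]
 [ 56  52  52  76 166 164 166 160 165 162 167 163 169  36  12]
 [ 51  51  53  90 167 165 163 166 175 181 171 159 164  56  13]
 [ 53  55  50  95 168 168 158 166 166 165 169 171 170  68   8]
 [ 55  53  52  89 172 166 161 164 170 166 165 169 166  87  10]
 [ 53  53  52  80 164 170 159 171 163 160 156 171 173 101  13]
 [ 52  55  53  68 164 159 171 163 169 164 164 166 163 140  20]
 [ 55  53  51  62 156 169 168 172 166 159 155 176 164 164  58]
 [ 55  56  52  54 119 168 169 174 165 161 168 162 162 173 144]
 [ 51  54  56  54  94 164 165 166 163 163 159 166 
[... 462 characters left out ...]
45 145 125 113 116  94  86  86  72  79 104 109  91 100]
 [148 145 147 124 112  91 103 120 114 108  74  97 111  79  96]
 [144 148 148 126 108  89 117 115 111 118  91  89 118  79  78]
 [145 143 146 130 109  90 111 112 117 116  88  82 112  73  59]
 [143 145 144 135 112  88  91 114 113 104  73  92 111  82  77]
 [145 145 144 140 113 104  76  83  86  74  74 103 115 112  96]
 [145 146 147 146 116 112 104  88  79  90 103 113 112 112 106]
 [145 147 146 147 127 115 119 118 117 117 117 115 117 118 117]
 [144 146 148 145 138 121 125 122 122 122 121 123 123 123 122]
 [146 147 146 147 145 125 120 120 123 121 118 120 119 121 118]]
scene knob 359.625 212.4375 355 364 204 219 pred [359.84170126 212.58602811]
```

>>> send_rows:
  moves: [0, 0, 0, 0, 0, 0, 0, 0, 0, 0, 0, 0]

```text
time_s: 34.6
position: [0.5591, 0.1848, 0.2623]
tcp_rot: [0.941, -0.339, -0.006, 0.003]
contact_force: [-1.2, 0.4, 0.5]
gripper_width: 0.0871
grip_force: 0.0
```

```bash
python3 -c "
from plant import env
print(env.sign_off())"
```

```text
the job is handed in; nothing more can be done
None
```

The job is handed in at about 34.6 s: the core stands in the crate, the new roll sits on the foot around the spindle, and the gate is back against it. The last camera check agreed, but sign-off returned no verdict.

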